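Clear the used cups and set out clean mugs

TASK

Get the desk ready for the next meeting: first, with the clean mugs still on their hooks, clear every used paper cup off the coasters and stand it upright in the grey return tray. Then lift the three lidded travel mugs off their hooks and stand one fully on each coaster, keeping the mugs upright all the way. Leave the key fob on its hook and do not disturb the cactus or the ink jar.

Things in the scene. Friction and masses are not known exactly. Their poses are not given: they have to be found in the camera images.
- rack: black steel rack fixed beyond the coasters; origin on the desk midway between posts at y=-225, 225 mm (16 mm thick, 255 high). Bar at x=0, axis 240 mm up. Four hooks, 8 mm rod, leave it level towards -x (the robot) at y=-165, -55, 55, 165, axis 240 up, and at x=-86 turn up to a tip at x=-92, top 259 up. Yaw within 0.12 rad
- hook_tip (a point): top end of the y=-55 mm hook of the rack, 255 mm above the desk. To take a mug off: raise it 30 mm, then move it 60 mm along the rack's -x; a raise under 40 mm keeps the hook inside the loop
- cup0: used paper cup with cardboard sleeve and black lid (stays on): round, 47 mm across at the bottom, 58 mm below the lid, lid at most 60 mm, 92 mm tall, about 55 mm across at 55 mm up; 0.06 to 0.13 kg, most of it at the bottom. Origin: centre of the underside, z up. Starts upright near the middle of a coaster; two or three of the three cups are there
- cup1: used paper cup with cardboard sleeve and black lid (stays on): round, 47 mm across at the bottom, 58 mm below the lid, lid at most 60 mm, 92 mm tall, about 55 mm across at 55 mm up; 0.06 to 0.13 kg, most of it at the bottom. Origin: centre of the underside, z up. Starts upright near the middle of a coaster; two or three of the three cups are there
- cup2: used paper cup with cardboard sleeve and black lid (stays on): round, 47 mm across at the bottom, 58 mm below the lid, lid at most 60 mm, 92 mm tall, about 55 mm across at 55 mm up; 0.06 to 0.13 kg, most of it at the bottom. Origin: centre of the underside, z up. Starts upright near the middle of a coaster; two or three of the three cups are there
- mug0: clean mug, 60 mm round, lid top 95 mm up; on it a stiff loop 50 mm wide (y), 16 deep (x), sides 6 thick, 95 to 150 mm up, opening 38 wide, 95 to 144 up. 0.18-0.29 kg. Origin: centre of underside, z up. Starts hanging upright from a hook by its loop, 55 mm from the bar, underside 100 mm above the desk, axes parallel to the rack's. Grip the loop's sides from above across y, 120 mm up
- mug1: clean mug, 60 mm round, lid top 95 mm up; on it a stiff loop 50 mm wide (y), 16 deep (x), sides 6 thick, 95 to 150 mm up, opening 38 wide, 95 to 144 up. 0.18-0.29 kg. Origin: centre of underside, z up. Starts hanging upright from a hook by its loop, 55 mm from the bar, underside 100 mm above the desk, axes parallel to the rack's. Grip the loop's sides from above across y, 120 mm up
- mug2: clean mug, 60 mm round, lid top 95 mm up; on it a stiff loop 50 mm wide (y), 16 deep (x), sides 6 thick, 95 to 150 mm up, opening 38 wide, 95 to 144 up. 0.18-0.29 kg. Origin: centre of underside, z up. Starts hanging upright from a hook by its loop, 55 mm from the bar, underside 100 mm above the desk, axes parallel to the rack's. Grip the loop's sides from above across y, 120 mm up
- coaster0: round cork coaster, 104 mm across, 5 mm thick, fixed to the desk. Origin: centre of its underside, so its top is 5 mm above it
- coaster1: round cork coaster, 104 mm across, 5 mm thick, fixed to the desk. Origin: centre of its underside, so its top is 5 mm above it
- coaster2: round cork coaster, 104 mm across, 5 mm thick, fixed to the desk. Origin: centre of its underside, so its top is 5 mm above it
- tray: grey return tray, fixed, 280 mm along its x, 140 mm along its y, outside; walls 5 mm thick, 22 mm high, floor 5 mm thick. Origin: centre of its underside. On the robot's left, turned by up to 0.15 rad; room for three cups in a row along its x, 85 mm apart
- fob: dark wooden key fob, a plate 50 x 118 x 8 mm hanging by its slot on one of the four hooks, to be left alone. Origin: centre of its lower edge
- cactus: small cactus in a clay pot, 74 mm across, 113 mm tall, to be left alone. Origin: centre of the underside
- ink: ink jar, 48 mm across, 65 mm tall, to be left alone. Origin: centre of the underside

How it is judged:
By the outcome, as a careful person would: the job done as asked, in the order asked, and still so for the second after the job is handed in, with the robot touching nothing.
Of cup0, cup1, cup2 only 2 to 3 are there at a start; the rules pass over those that are not, and their reading is None.
At some moment in a run one of cup0, cup1, cup2 may be knocked a few centimetres aside while the robot is not near it.
It also fails if it takes over 208 s, if anything falls off the work surface, if the arm or the gripper's body presses on something with over 40 N, if the wrist force passes 120 N, or if a joint passes its speed limit or range.

ROBOT

A 6-joint arm with a two-finger parallel gripper is mounted at the origin on the work surface. World frame = base frame: x ahead of the robot, y to its left, z up, the work surface at z = 0. Lengths are in m, angles in rad, forces in N, time in s.
With the tool pointing down it reaches from about 0.325 to 1 m from the base axis. Payload 5.1 kg.
Tool frame: the origin (TCP) lies midway between the tips of the shut fingers; the grasp point (between the pads) lies robot.grip_depth behind it (robot.grip_depth is the distance from the TCP to the grasp point, in m); z points along the fingers, x is the direction in which the jaws open and shut, and the axes are right-handed (so a half turn about z gives the same grasp; the last joint's range is limited). The gripper opens to 85 mm and grips with 20 to 120 N. Pads are 22 mm wide; open, the fingers measure 114 mm over their backs; the gripper's body (76 mm by 85 mm) begins 54 mm behind the grasp point. The pads swing forward as they close: fully open they stand 13 mm farther back than shut.
Start: joints at [-1.404, 0.124, 1.65, -0, 1.367, -0.083], TCP at [0.161, -0.63, 0.231] pointing down, gripper open.
Joint ranges: [-2.61, 2.61], [-1.02, 2.33], [0.03, 2.71], [-1.35, 4.49], [0.32, 2.68], [-2.91, 2.91]. Speed limits (rad/s): [2.57, 2.57, 3.14, 3.14, 3.14, 3.14].

INTERFACE

Orientations are given as a unit quaternion [w, x, y, z].
In Python, from station import robot gives the robot as it stands. The module is installed in compiled form; this text tells all that it offers.
- The arm moves only by the tool drive_tool, never from a script. Its argument "increments" is a list of rows, each an object of numbers: "tx", "ty", "tz": the shift along the world's x, y, z in cm; "wx", "wy", "wz": the turn, a rotation vector about the world's x, y, z in rad. A call has 1 to 12 rows; each row shifts and turns the commanded pose from where the row before left it; what a row does not reach is not made up. A row lasts 1/12 s, in which the tool goes at most 41.7 mm and 7.16 degrees, less where a joint would pass 70% of its speed; a pose out of reach is approached as far as the arm can. A call with a gripper value outside its range is refused whole. "claw" is the closure, from 0 (fully open) to 1 (shut), set as the call begins (left out, the last holds). The fingers move at their own pace and stop on an object; "grip_force" is the grip in N (left out, the last holds). Time passes only in rows, so rows that do not move let the fingers close. It gives the time, the measured TCP pose, the force and the opening at its end, in the units of the state.
- robot.sense(): the state, without advancing time (a new reading comes with each control period).
- robot.read_camera(name): name is "scene" or "top" or "wrist"; returns a dict with "image" (480x640x3 uint8, red, green, blue), "mtx" (3x3 intrinsics, pixels), "world_from_camera" (4x4, takes a point from camera to world coordinates); the wrist camera has in their place "hand_eye" (4x4, takes a point from camera to tool coordinates, whose origin is the TCP and whose axes are the tool frame's). Camera axes: x right, y up, looking along -z (the intrinsics and any distortion apply to the point x, -y, -z); pixel columns grow to the right and rows downward; lengths in m; the calibration is good to about 2 mm. A picture is of the moment at which its call begins: read the wrist's pose just before it. There is no depth.
- robot.job_done(): hands the job in, once; it reports no verdict.
Trained networks look in a picture, given as the dict that the camera call returned (one of the last four; its "shot" number tells which), for a name from the list of things; names that differ only in an ending like _2 or _b are one class to them, and where a whole thing is asked for, a point or a joint stands for the part that bears it (a point fixed in the world has none). Each returns a list of dicts, best first, with "confidence" (0 to 1); they miss things now and then, are a little off and sometimes report something else, mostly with a low value. They report only what shows in the picture. A call takes as long as a camera call.
- robot.find_in(picture, target): "box" ([centre column, centre row, width, height] as shares, 0 to 1, of the picture: columns of its width, rows of its height, round what is visible of it).
- robot.cut_out(picture, target): "region" (480x640 bool, what is visible of it) and "box" ([centre column, centre row, width, height] as shares, 0 to 1, of the picture: columns of its width, rows of its height, round what is visible of it).
The state is a dict: "clock": time; "joint_positions": joint angles; "joint_velocities": joint speeds; "joint_efforts": joint torques, N m; "eef_pos": TCP position; "eef_rot": TCP orientation; "contact_force": force on the tool from outside, world axes, zero at the start; "moment": the same for the moment, N m; "gripper_width": finger opening in m.
Only numpy, scipy, OpenCV 4.12 (cv2) and the standard library are available. Lean on these libraries where they do the work, as an engineer would, in place of code of your own. Each camera call takes 0.05 s, during which the arm holds its last target.

## Working session

There is one attempt and no reset: what is moved stays moved. The work goes in short steps, Python scripts to look and compute and a tool call to move; the robot and the scene stay as the last step left them, time stands still between calls to the robot, and variables do not carry over. Pictures are saved under pics/ and viewed, and the job is handed in when it is done.

Besides the shell and the picture viewer there is one more tool, called after "Request:" as name(argument=value, ...), one argument or row to a line, values as JSON. drive_tool: Moves the arm, as the interface text tells. Its arguments: {"type":"object","properties":{"increments":{"type":"array"},"claw":{"type":"number"},"grip_force":{"type":"number"}},"required":["increments"]}

```bash
mkdir -p pics
cat > h.py <<'E'
import numpy as np, cv2
from station import robot
def save(p,n): cv2.imwrite(f'pics/{n}.png',p['image'][:,:,::-1])
def proj(p,P):
    P=np.atleast_2d(P); T=np.linalg.inv(p['world_from_camera']); c=P@T[:3,:3].T+T[:3,3]
    q=np.c_[c[:,0],-c[:,1],-c[:,2]]@np.array(p['mtx']).T; return q[:,:2]/q[:,2:]
def back(p,uv,z):
    K=np.array(p['mtx']);T=np.array(p['world_from_camera'])
    r=np.linalg.inv(K)@[uv[0],uv[1],1]; d=T[:3,:3]@[r[0],-r[1],-r[2]]; o=T[:3,3]
    return o+d*(z-o[2])/d[2]
E
python3 - <<'E'
from h import *
print(robot.grip_depth, robot.sense())
for n in ['scene','top']:
    p=robot.read_camera(n); save(p,n+'0'); print(n,list(p.keys()),p['mtx'],np.round(p['world_from_camera'],3))
    for t in ['cup0','mug0','coaster0','tray','fob','cactus','ink','rack','hook_tip']:
        print(t,[(round(d['confidence'],2),np.round(np.array(d['box'])*[640,480,640,480],1).tolist()) for d in robot.find_in(p,t)])
E
```

```text
0.0187 {'clock': 0.0, 'joint_positions': array([-1.40360893e+00,  1.24520069e-01,  1.65168564e+00,  8.26792547e-06,
        1.36746487e+00, -8.25973869e-02]), 'joint_velocities': array([-0.0015969 ,  0.00260046, -0.00057629,  0.00015354, -0.00025141,
        0.00172346]), 'joint_efforts': array([-2.22441609e-03, -4.23616791e+01, -3.65453446e+01, -2.91077617e-05,
        6.98886797e-03,  1.04234735e-05]), 'eef_pos': array([ 0.16055146, -0.62923414,  0.23003643]), 'eef_rot': array([-7.05918048e-04,  7.89681091e-01, -6.13516662e-01, -7.62324672e-04]), 'contact_force': array([ 1.36150446, -0.17909528, -0.20981268]), 'moment': array([-0.03437817,  0.02525694,  0.02073533]), 'gripper_width': 0.08548992481688461}
scene ['image', 'mtx', 'world_from_camera', 'shot'] [[532.92125729   0.         310.43241904]
 [  0.         532.92125729 239.28658369]
 [  0.           0.           1.        ]] [[ 0.316 -0.779  0.541  1.255]
 [ 0.949  0.26  -0.18  -0.291]
 [-0.     0.57   0.821  1.195]
 [ 0.     0.     0.     1.   ]]
cup0 [(0.93, [328.3, 215.8, 24.7, 34.8]), (0.74, [169.7, 316.9, 24.6, 27.6])]
mu
[... 875 characters left out ...]
, [435.5, 311.7, 32.6, 23.7])]
mug0 [(0.69, [253.1, 205.4, 33.7, 38.6]), (0.66, [406.3, 217.2, 38.1, 31.5]), (0.63, [352.9, 212.2, 31.4, 32.8])]
coaster0 [(0.92, [427.8, 308.8, 40.1, 42.8]), (0.88, [340.8, 295.2, 41.4, 44.2]), (0.85, [275.8, 305.0, 41.9, 44.2]), (0.15, [303.1, 204.3, 22.8, 16.6])]
tray [(0.71, [147.8, 297.4, 67.2, 119.6]), (0.55, [467.3, 240.6, 24.5, 23.2])]
fob [(0.68, [303.0, 204.0, 22.6, 14.3])]
cactus [(0.9, [156.0, 200.5, 30.7, 34.9]), (0.74, [333.1, 199.8, 227.5, 78.2]), (0.21, [251.8, 205.1, 35.5, 36.7])]
ink [(0.63, [465.3, 241.3, 24.9, 23.3])]
rack [(0.68, [333.1, 200.0, 232.2, 79.4])]
hook_tip [(0.62, [332.8, 200.3, 225.0, 78.4]), (0.3, [406.5, 218.0, 37.2, 34.2])]
```

View pics/scene0.png

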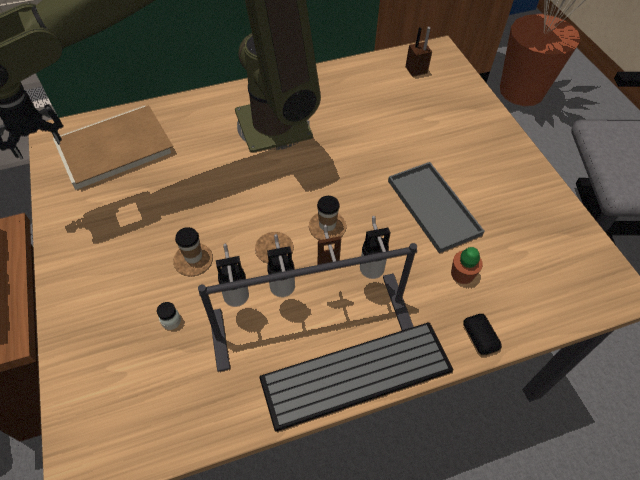

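View pics/top0.png

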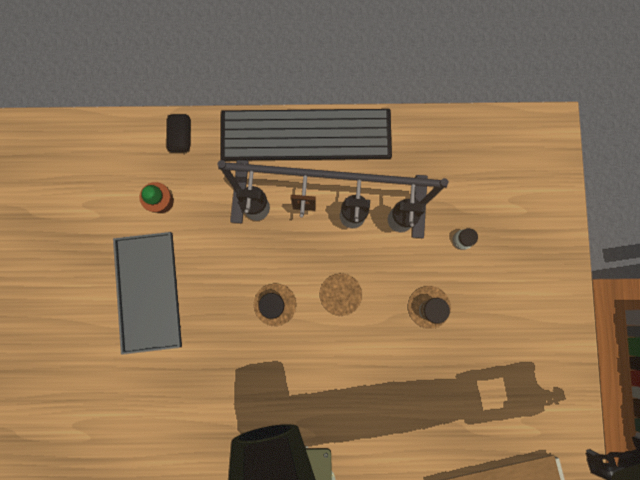

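Two cups are there: on the left coaster (top image 270,306) and the right one (435,310). The middle coaster (341,294) is empty. Mugs hang on the far-left hook and the two right ones. The fob is on the second hook from the left, and the bar ends are at (222,164) and (444,184).

Run:
```python
from h import *
for n in ['scene','top']:
    p=robot.read_camera(n)
    print(n)
    for t,zs in [('coaster0',[.003]),('cup0',[.09]),('mug0',[.1,.195,.245]),('tray',[.015]),('cactus',[.06]),('ink',[.06])]:
        for d in robot.cut_out(p,t):
            if d['confidence']<.4: continue
            m=d['region'].astype(np.uint8)
            ys,xs=np.nonzero(m)
            cnt=max(cv2.findContours(m,0,2)[0],key=cv2.contourArea)
            b=np.array(d['box'])*[640,480,640,480]
            (rc,rs,ra)=cv2.minAreaRect(cnt)
            print(t,round(d['confidence'],2),'px',b.round(0),'ctr',[np.round(back(p,[b[0]+.0,b[1]],z),3)[:2].tolist() for z in zs])
            if t=='tray': print('  corners',[np.round(back(p,c,.022)[:2],3).tolist() for c in cv2.boxPoints((rc,rs,ra))])
            if t=='cup0' and n=='top':
                # lid: dark pixels
                im=p['image'].max(2); mm=(m>0)&(im<60); y,x=np.nonzero(mm); print('  lid',x.mean(),y.mean(),np.round(back(p,[x.mean(),y.mean()],.088),3), np.ptp(x)+1,np.ptp(y)+1)
    for uv in ([(204,289),(412,248)] if n=='scene' else [(222,164),(444,184)]): print('bar',np.round(back(p,uv,.24),3))
    im=p['image']
    if n=='top': c=im[140:250,200:480]; cv2.imwrite('pics/topz.png',cv2.resize(c,None,fx=2.85,fy=2.85,interpolation=2)[:,:,::-1])
    else: c=im[190:330,140:440]; cv2.imwrite('pics/scz.png',cv2.resize(c,None,fx=2.6,fy=2.6,interpolation=2)[:,:,::-1])
```

```text
scene
coaster0 0.76 px [328. 227.  39.  26.] ctr [[0.447, 0.03]]
coaster0 0.69 px [193. 260.  40.  37.] ctr [[0.433, -0.347]]
coaster0 0.55 px [274. 245.  38.  31.] ctr [[0.457, -0.13]]
cup0 0.7 px [193. 261.  41.  36.] ctr [[0.498, -0.342]]
cup0 0.59 px [191. 245.  26.  34.] ctr [[0.449, -0.339]]
cup0 0.56 px [330. 213.  21.  34.] ctr [[0.465, 0.025]]
mug0 0.86 px [231. 282.  34.  52.] ctr [[0.592, -0.269], [0.65, -0.271], [0.68, -0.272]]
mug0 0.72 px [375. 255.  31.  50.] ctr [[0.628, 0.085], [0.683, 0.052], [0.711, 0.035]]
mug0 0.65 px [282. 272.  33.  49.] ctr [[0.603, -0.147], [0.659, -0.16], [0.689, -0.166]]
tray 0.86 px [436. 206.  96.  93.] ctr [[0.481, 0.34]]
  corners [[0.351, 0.24], [0.282, 0.399], [0.609, 0.42], [0.658, 0.276]]
cactus 0.65 px [469. 268.  33.  36.] ctr [[0.714, 0.306]]
ink 0.61 px [169. 317.  24.  29.] ctr [[0.612, -0.429]]
bar [ 0.675 -0.328  0.24 ]
bar [0.717 0.119 0.24 ]
top
coaster0 0.91 px [273. 305.  46.  42.] ctr [[0.438, 0.032]]
coaster0 0.76 px [428. 307.  42.  43.] ctr [[0.429, -0.344]]
coaster0 0.73 px [340. 295.  42.  42.] ctr [[0.461, -0.132]]
[... 194 characters left out ...]
7627118644 308.9830508474576 [ 0.425 -0.327  0.088] 24 25
mug0 0.77 px [406. 216.  41.  32.] ctr [[0.636, -0.281], [0.62, -0.263], [0.611, -0.254]]
mug0 0.76 px [253. 205.  34.  36.] ctr [[0.667, 0.071], [0.648, 0.06], [0.638, 0.054]]
mug0 0.59 px [352. 212.  35.  32.] ctr [[0.648, -0.157], [0.63, -0.15], [0.62, -0.146]]
mug0 0.53 px [269. 308.  27.  23.] ctr [[0.43, 0.033], [0.43, 0.025], [0.43, 0.02]]
tray 0.6 px [147. 295.  69. 117.] ctr [[0.465, 0.334]]
  corners [[0.608, 0.426], [0.619, 0.274], [0.336, 0.245], [0.326, 0.393]]
cactus 0.77 px [157. 200.  36.  35.] ctr [[0.689, 0.304]]
ink 0.62 px [466. 242.  25.  23.] ctr [[0.58, -0.427]]
bar [0.724 0.117 0.24 ]
bar [ 0.678 -0.334  0.24 ]
```

View pics/topz.png

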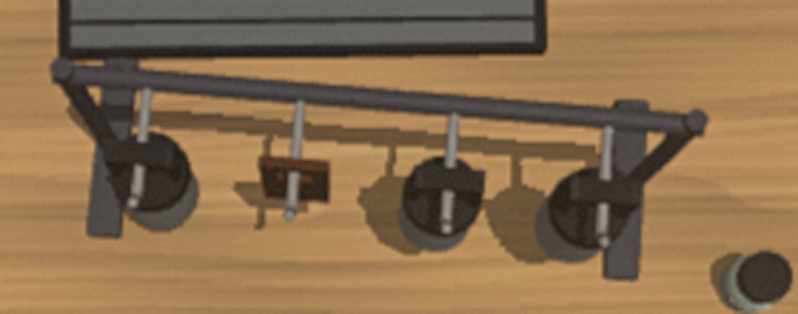

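View pics/scz.png

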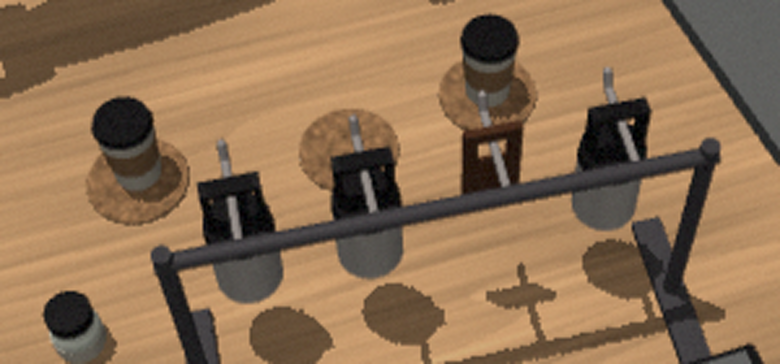

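Request:
drive_tool(
  increments=[
    {"tx":2.4,"ty":2.7,"tz":0,"wz":-0.03},
    {"tx":2.4,"ty":2.7,"wz":-0.03},
    {"tx":2.4,"ty":2.7,"wz":-0.03},
    {"tx":2.4,"ty":2.7,"wz":-0.03},
    {"tx":2.4,"ty":2.7,"wz":-0.03},
    {"tx":2.4,"ty":2.7,"wz":-0.03},
    {"tx":2.4,"ty":2.7,"wz":-0.03},
    {"tx":2.4,"ty":2.7,"wz":-0.03},
    {"tx":2.4,"ty":2.7,"wz":-0.03},
    {"tx":2.4,"ty":2.7,"wz":-0.03},
    {"tx":2.4,"ty":2.4,"wz":-0.047},
    {},
  ],
  claw=0,
  grip_force=25,
)

```text
validation failed for argument at $.in...
```

```bash
cat >> h.py <<'E'
from scipy.spatial.transform import Rotation as R
def tool():
    s=robot.sense(); T=np.eye(4); q=s['eef_rot']; T[:3,:3]=R.from_quat([q[1],q[2],q[3],q[0]]).as_matrix(); T[:3,3]=s['eef_pos']; return T,s
def wrist():
    T,s=tool(); p=robot.read_camera('wrist'); p['world_from_camera']=T@np.array(p['hand_eye']); return p
def state():
    T,s=tool(); print('t',round(s['clock'],2),'pos',s['eef_pos'].round(4),'jawang',round(float(np.degrees(np.arctan2(T[1,0],T[0,0]))),2),'zax',T[:3,2].round(3),'F',s['contact_force'].round(1),'w',round(s['gripper_width'],4),'j',s['joint_positions'].round(2))
E
python3 - <<'E'
from h import *
state()
p=wrist(); save(p,'w1'); print(np.round(p['hand_eye'],3),p['mtx'])
for t,z in [('cup0',.095),('coaster0',.003)]:
  for d in robot.cut_out(p,t):
    b=np.array(d['box'])*[640,480,640,480]; print(t,d['confidence'],b.round(),back(p,b[:2],z).round(4))
E
```

```text
t 1.7 pos [ 0.1606 -0.6298  0.2313] jawang -75.69 zax [ 0.  0. -1.] F [0.1 0.2 0.1] w 0.0852 j [-1.4   0.12  1.65  0.    1.37 -0.08]
[[ 1.    -0.001 -0.    -0.001]
 [-0.001 -0.966 -0.257 -0.065]
 [-0.     0.257 -0.966 -0.142]
 [ 0.     0.     0.     1.   ]] [[383.89743378   0.         316.39778748]
 [  0.         383.89743378 238.40478915]
 [  0.           0.           1.        ]]
```

View pics/w1.png

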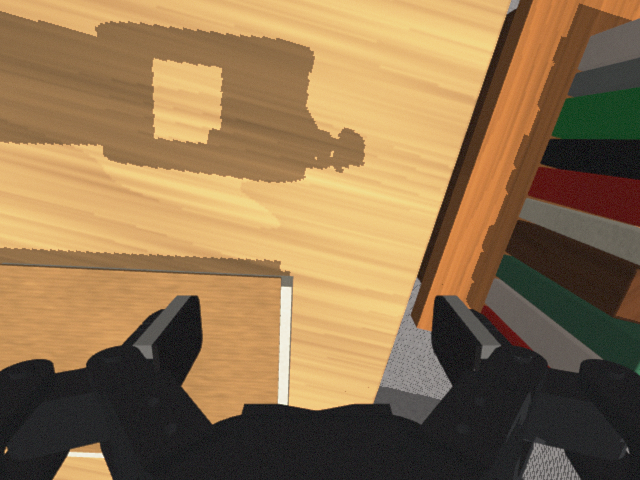

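The wrist view shows only the desk and the box so far. The move was refused, probably because of the empty row, so I'm resending it with explicit values.

Request:
drive_tool(
  increments=[
    {"tx":2.4,"ty":2.7,"tz":0,"wx":0,"wy":0,"wz":-0.03},
    {"tx":2.4,"ty":2.7,"tz":0,"wx":0,"wy":0,"wz":-0.03},
    {"tx":2.4,"ty":2.7,"tz":0,"wx":0,"wy":0,"wz":-0.03},
    {"tx":2.4,"ty":2.7,"tz":0,"wx":0,"wy":0,"wz":-0.03},
    {"tx":2.4,"ty":2.7,"tz":0,"wx":0,"wy":0,"wz":-0.03},
    {"tx":2.4,"ty":2.7,"tz":0,"wx":0,"wy":0,"wz":-0.03},
    {"tx":2.4,"ty":2.7,"tz":0,"wx":0,"wy":0,"wz":-0.03},
    {"tx":2.4,"ty":2.7,"tz":0,"wx":0,"wy":0,"wz":-0.03},
    {"tx":2.4,"ty":2.7,"tz":0,"wx":0,"wy":0,"wz":-0.03},
    {"tx":2.4,"ty":2.7,"tz":0,"wx":0,"wy":0,"wz":-0.03},
    {"tx":2.4,"ty":2.4,"tz":0,"wx":0,"wy":0,"wz":-0.047},
    {"tx":0,"ty":0,"tz":0,"wx":0,"wy":0,"wz":0},
  ],
  claw=0,
  grip_force=25,
)

```text
clock: 2.85
eef_pos: [0.4277, -0.3321, 0.2316]
eef_rot: [0.001, -0.673, 0.739, -0.0]
contact_force: [0.1, -0.6, 0.1]
gripper_width: 0.0851
```

```bash
cat > wl.py <<'E'
from h import *
import sys
state()
n=sys.argv[1]
p=wrist(); save(p,n)
for t,z in [('cup0',.095),('coaster0',.003)]:
  for d in robot.cut_out(p,t):
    b=np.array(d['box'])*[640,480,640,480]; print(t,round(d['confidence'],2),b.round(),back(p,b[:2],z).round(4))
E
python3 wl.py w2
```

```text
t 2.85 pos [ 0.4277 -0.3321  0.2316] jawang -95.33 zax [ 0.002  0.001 -1.   ] F [ 0.1 -0.6  0.1] w 0.0851 j [-0.76 -0.12  1.89  0.    1.37  0.9 ]
cup0 0.77 [332. 228.  78.  79.] [ 0.4258 -0.3429  0.095 ]
coaster0 0.78 [  5. 233.   9.  58.] [ 0.4282 -0.0196  0.003 ]
coaster0 0.69 [334. 194. 105.  90.] [ 0.4368 -0.3488  0.003 ]
coaster0 0.69 [111. 186. 106. 106.] [ 0.4645 -0.135   0.003 ]
coaster0 0.65 [423.  18.  68.  34.] [ 0.583 -0.438  0.003]
```

View pics/w2.png

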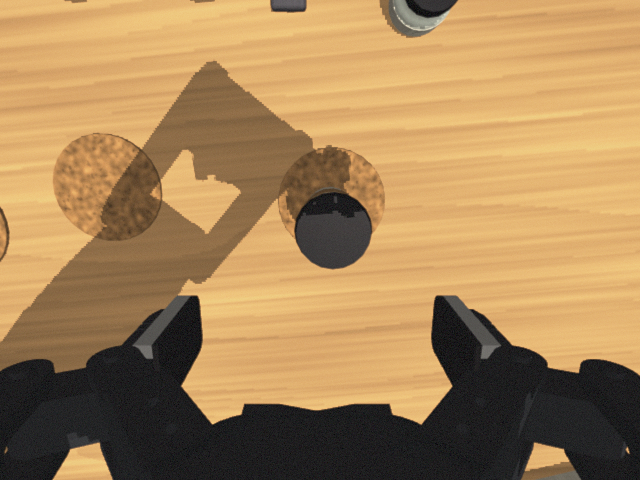

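Lid at (333,230) and coaster centred on (331,200). I'm descending around the right cup.

Request:
drive_tool(
  increments=[
    {"tx":-0.3,"ty":-1.0,"tz":0,"wx":0,"wy":0,"wz":0},
    {"tx":0,"ty":0,"tz":-2.4,"wx":0,"wy":0,"wz":0},
    {"tx":0,"ty":0,"tz":-2.4,"wx":0,"wy":0,"wz":0},
    {"tx":0,"ty":0,"tz":-2.4,"wx":0,"wy":0,"wz":0},
    {"tx":0,"ty":0,"tz":-2.4,"wx":0,"wy":0,"wz":0},
    {"tx":0,"ty":0,"tz":-2.4,"wx":0,"wy":0,"wz":0},
    {"tx":0,"ty":0,"tz":-2.4,"wx":0,"wy":0,"wz":0},
    {"tx":0,"ty":0,"tz":-2.4,"wx":0,"wy":0,"wz":0},
    {"tx":0,"ty":0,"tz":-2.3,"wx":0,"wy":0,"wz":0},
    {"tx":0,"ty":0,"tz":0,"wx":0,"wy":0,"wz":0},
  ],
)

```text
clock: 3.83
eef_pos: [0.4175, -0.3448, 0.035]
eef_rot: [-0.0, -0.671, 0.741, 0.005]
contact_force: [-0.4, 1.5, -1.1]
gripper_width: 0.085
```

Request:
drive_tool(
  increments=[
    {"tx":0,"ty":0,"tz":0,"wx":0,"wy":0,"wz":0},
    {"tx":0,"ty":0,"tz":0,"wx":0,"wy":0,"wz":0},
    {"tx":0,"ty":0,"tz":0,"wx":0,"wy":0,"wz":0},
    {"tx":0,"ty":0,"tz":0,"wx":0,"wy":0,"wz":0},
    {"tx":0,"ty":0,"tz":0,"wx":0,"wy":0,"wz":0},
    {"tx":0,"ty":0,"tz":0,"wx":0,"wy":0,"wz":0},
    {"tx":0,"ty":0,"tz":0,"wx":0,"wy":0,"wz":0},
    {"tx":0,"ty":0,"tz":0,"wx":0,"wy":0,"wz":0},
  ],
  claw=1,
  grip_force=25,
)

```text
clock: 4.5
eef_pos: [0.4228, -0.3472, 0.0424]
eef_rot: [-0.0, -0.672, 0.74, -0.002]
contact_force: [-0.8, -1.1, 7.0]
gripper_width: 0.0559
```

```bash
python3 wl.py w3
```

```text
t 4.5 pos [ 0.4228 -0.3472  0.0424] jawang -95.54 zax [ 0.003 -0.003 -1.   ] F [-0.8 -1.1  7. ] w 0.0559 j [-0.79  0.09  2.03 -0.    1.02  0.88]
cup0 0.8 [317. 321. 208. 185.] [ 0.4417 -0.3485  0.095 ]
coaster0 0.65 [315. 223. 211. 150.] [ 0.4472 -0.3483  0.003 ]
```

View pics/w3.png

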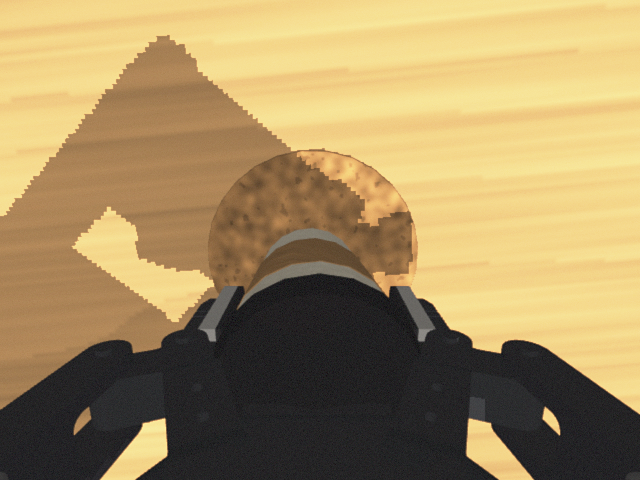

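Gripped, with the width reading 55.9 mm. Lifting and carrying it to the tray.

Request:
drive_tool(
  increments=[
    {"tx":0,"ty":0,"tz":1.0,"wx":0,"wy":0,"wz":0},
    {"tx":0,"ty":0,"tz":2.0,"wx":0,"wy":0,"wz":0},
    {"tx":0,"ty":0,"tz":2.5,"wx":0,"wy":0,"wz":0},
    {"tx":0,"ty":0,"tz":2.5,"wx":0,"wy":0,"wz":0},
    {"tx":0,"ty":0,"tz":2.5,"wx":0,"wy":0,"wz":0},
    {"tx":0,"ty":0,"tz":2.0,"wx":0,"wy":0,"wz":0},
    {"tx":0,"ty":0,"tz":1.5,"wx":0,"wy":0,"wz":0},
    {"tx":0,"ty":1.0,"tz":0,"wx":0,"wy":0,"wz":0},
    {"tx":0,"ty":2.0,"tz":0,"wx":0,"wy":0,"wz":0},
    {"tx":0,"ty":2.5,"tz":0,"wx":0,"wy":0,"wz":0},
    {"tx":0,"ty":2.5,"tz":0,"wx":0,"wy":0,"wz":0},
    {"tx":0,"ty":2.5,"tz":0,"wx":0,"wy":0,"wz":0},
  ],
)

```text
clock: 5.65
eef_pos: [0.4205, -0.2385, 0.1786]
eef_rot: [-0.0, -0.672, 0.741, 0.002]
contact_force: [1.0, -0.0, -1.0]
gripper_width: 0.0556
```

Request:
drive_tool(
  increments=[
    {"tx":0,"ty":2.5,"tz":0,"wx":0,"wy":0,"wz":0},
    {"tx":0,"ty":2.5,"tz":0,"wx":0,"wy":0,"wz":0},
    {"tx":0,"ty":2.5,"tz":0,"wx":0,"wy":0,"wz":0},
    {"tx":0,"ty":2.5,"tz":0,"wx":0,"wy":0,"wz":0},
    {"tx":0,"ty":2.5,"tz":0,"wx":0,"wy":0,"wz":0},
    {"tx":0,"ty":2.5,"tz":0,"wx":0,"wy":0,"wz":0},
    {"tx":0,"ty":2.5,"tz":0,"wx":0,"wy":0,"wz":0},
    {"tx":0,"ty":2.5,"tz":0,"wx":0,"wy":0,"wz":0},
    {"tx":0,"ty":2.5,"tz":0,"wx":0,"wy":0,"wz":0},
    {"tx":0,"ty":2.5,"tz":0,"wx":0,"wy":0,"wz":0},
    {"tx":0,"ty":2.5,"tz":0,"wx":0,"wy":0,"wz":0},
    {"tx":0,"ty":2.5,"tz":0,"wx":0,"wy":0,"wz":0},
  ],
)

```text
clock: 6.65
eef_pos: [0.4199, 0.061, 0.1787]
eef_rot: [-0.001, -0.672, 0.741, 0.001]
contact_force: [-0.0, -0.4, -0.8]
gripper_width: 0.056
```

Request:
drive_tool(
  increments=[
    {"tx":0.8,"ty":2.5,"tz":0,"wx":0,"wy":0,"wz":0.02},
    {"tx":1,"ty":2.5,"tz":0,"wx":0,"wy":0,"wz":0.02},
    {"tx":1,"ty":2.5,"tz":0,"wx":0,"wy":0,"wz":0.02},
    {"tx":1,"ty":2.5,"tz":0,"wx":0,"wy":0,"wz":0.02},
    {"tx":1,"ty":2.5,"tz":0,"wx":0,"wy":0,"wz":0.02},
    {"tx":1,"ty":2.5,"tz":0,"wx":0,"wy":0,"wz":0.02},
    {"tx":1,"ty":2.5,"tz":0,"wx":0,"wy":0,"wz":0.02},
    {"tx":1,"ty":2.5,"tz":0,"wx":0,"wy":0,"wz":0.02},
    {"tx":1,"ty":2.0,"tz":0,"wx":0,"wy":0,"wz":0.02},
    {"tx":1,"ty":1.5,"tz":0,"wx":0,"wy":0,"wz":0.02},
    {"tx":0.5,"ty":1.0,"tz":0,"wx":0,"wy":0,"wz":0},
    {"tx":0,"ty":0,"tz":0,"wx":0,"wy":0,"wz":0},
  ],
)

```text
clock: 7.65
eef_pos: [0.5239, 0.3056, 0.1789]
eef_rot: [0.001, 0.743, -0.669, -0.001]
contact_force: [0.1, -0.6, -0.1]
gripper_width: 0.0558
```

```bash
python3 wl.py w4
python3 - <<'E'
from h import *
p=robot.read_camera('top');save(p,'top1')
E
```

```text
t 7.65 pos [0.5239 0.3056 0.1789] jawang -84.04 zax [-0.002 -0.    -1.   ] F [ 0.1 -0.6 -0.1] w 0.0558 j [0.44 0.07 1.8  0.   1.28 1.91]
cup0 0.85 [609. 363.  60.  93.] [0.463  0.1033 0.095 ]
cup0 0.82 [318. 322. 207. 188.] [0.4726 0.2999 0.095 ]
```

View pics/w4.png

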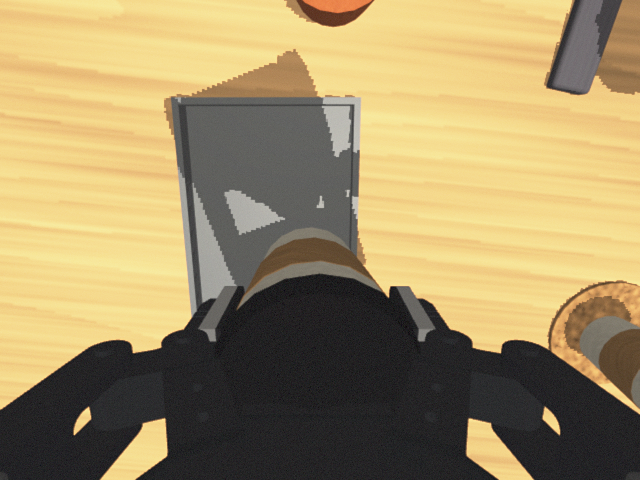

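View pics/top1.png

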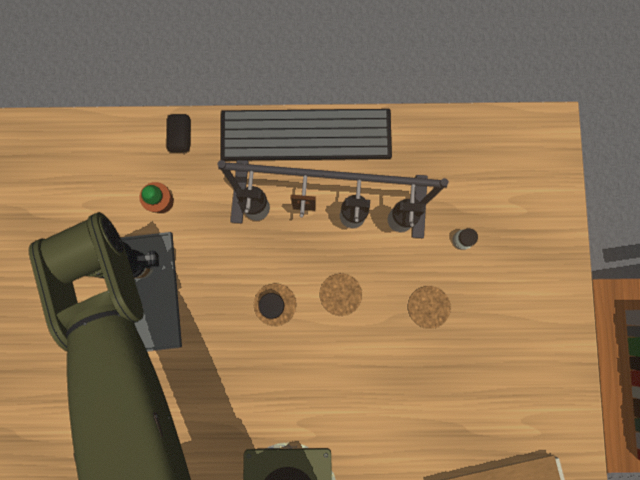

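Run:
```python
from h import *
p=wrist()
for uv in [(360,98),(178,97)]: print(back(p,uv,.022).round(3))
```

```text
[0.619 0.281 0.022]
[0.605 0.415 0.022]
```

The tray rim corners at (360,98) and (178,97) confirm the tray pose. Lowering.

Request:
drive_tool(
  increments=[
    {"tx":0,"ty":1.7,"tz":0,"wx":0,"wy":0,"wz":0},
    {"tx":0,"ty":1.7,"tz":0,"wx":0,"wy":0,"wz":0},
    {"tx":0,"ty":0,"tz":-2,"wx":0,"wy":0,"wz":0},
    {"tx":0,"ty":0,"tz":-2,"wx":0,"wy":0,"wz":0},
    {"tx":0,"ty":0,"tz":-2,"wx":0,"wy":0,"wz":0},
    {"tx":0,"ty":0,"tz":-2,"wx":0,"wy":0,"wz":0},
    {"tx":0,"ty":0,"tz":-2,"wx":0,"wy":0,"wz":0},
    {"tx":0,"ty":0,"tz":-1.5,"wx":0,"wy":0,"wz":0},
    {"tx":0,"ty":0,"tz":-1.0,"wx":0,"wy":0,"wz":0},
    {"tx":0,"ty":0,"tz":-0.6,"wx":0,"wy":0,"wz":0},
    {"tx":0,"ty":0,"tz":-0.4,"wx":0,"wy":0,"wz":0},
    {"tx":0,"ty":0,"tz":0,"wx":0,"wy":0,"wz":0},
  ],
)

```text
clock: 8.9
eef_pos: [0.5246, 0.3382, 0.0451]
eef_rot: [0.0, 0.742, -0.67, -0.0]
contact_force: [0.2, -0.6, -1.1]
gripper_width: 0.056
```

Request:
drive_tool(
  increments=[
    {"tx":0,"ty":0,"tz":0,"wx":0,"wy":0,"wz":0},
  ],
)

```text
clock: 8.98
eef_pos: [0.5252, 0.3385, 0.0462]
eef_rot: [-0.001, 0.742, -0.67, 0.0]
contact_force: [1.0, -0.1, -0.3]
gripper_width: 0.056
```

Request:
drive_tool(
  increments=[
    {"tx":0,"ty":0,"tz":-0.2,"wx":0,"wy":0,"wz":0},
    {"tx":0,"ty":0,"tz":-0.2,"wx":0,"wy":0,"wz":0},
    {"tx":0,"ty":0,"tz":0,"wx":0,"wy":0,"wz":0},
  ],
)

```text
clock: 9.23
eef_pos: [0.5256, 0.3387, 0.0426]
eef_rot: [-0.001, 0.742, -0.67, 0.0]
contact_force: [0.2, 1.0, 1.8]
gripper_width: 0.0562
```

Request:
drive_tool(
  increments=[
    {"tx":0,"ty":0,"tz":0,"wx":0,"wy":0,"wz":0},
    {"tx":0,"ty":0,"tz":0,"wx":0,"wy":0,"wz":0},
    {"tx":0,"ty":0,"tz":0,"wx":0,"wy":0,"wz":0},
    {"tx":0,"ty":0,"tz":0,"wx":0,"wy":0,"wz":0},
    {"tx":0,"ty":0,"tz":0,"wx":0,"wy":0,"wz":0},
    {"tx":0,"ty":0,"tz":0,"wx":0,"wy":0,"wz":0},
  ],
  claw=0,
)

```text
clock: 9.73
eef_pos: [0.5246, 0.3381, 0.0412]
eef_rot: [0.0, 0.743, -0.67, -0.0]
contact_force: [0.5, -0.4, -0.5]
gripper_width: 0.0855
```

Request:
drive_tool(
  increments=[
    {"tx":0,"ty":0,"tz":1.5,"wx":0,"wy":0,"wz":0},
    {"tx":0,"ty":0,"tz":2.5,"wx":0,"wy":0,"wz":0},
    {"tx":0,"ty":0,"tz":3.0,"wx":0,"wy":0,"wz":0},
    {"tx":0,"ty":0,"tz":3.0,"wx":0,"wy":0,"wz":0},
    {"tx":0,"ty":0,"tz":3.0,"wx":0,"wy":0,"wz":0},
    {"tx":0,"ty":0,"tz":3.0,"wx":0,"wy":0,"wz":0},
    {"tx":0,"ty":0,"tz":2.5,"wx":0,"wy":0,"wz":0},
    {"tx":-2,"ty":-3.0,"tz":0,"wx":0,"wy":0,"wz":0},
    {"tx":-2,"ty":-3.0,"tz":0,"wx":0,"wy":0,"wz":0},
    {"tx":-2,"ty":-3.0,"tz":0,"wx":0,"wy":0,"wz":0},
    {"tx":-2,"ty":-3.0,"tz":0,"wx":0,"wy":0,"wz":0},
    {"tx":-1,"ty":-3.0,"tz":0,"wx":0,"wy":0,"wz":0},
  ],
)

```text
clock: 10.73
eef_pos: [0.4326, 0.1871, 0.226]
eef_rot: [0.0, 0.743, -0.669, -0.0]
contact_force: [0.4, -0.4, 0.1]
gripper_width: 0.0856
```

Request:
drive_tool(
  increments=[
    {"tx":0,"ty":-3.0,"tz":0,"wx":0,"wy":0,"wz":0},
    {"tx":0,"ty":-3.0,"tz":0,"wx":0,"wy":0,"wz":0},
    {"tx":0,"ty":-3.0,"tz":0,"wx":0,"wy":0,"wz":0},
    {"tx":0,"ty":-3.0,"tz":0,"wx":0,"wy":0,"wz":0},
    {"tx":0,"ty":-2.0,"tz":0,"wx":0,"wy":0,"wz":0},
    {"tx":0,"ty":-1.5,"tz":0,"wx":0,"wy":0,"wz":0},
    {"tx":0,"ty":0,"tz":0,"wx":0,"wy":0,"wz":0},
    {"tx":0,"ty":0,"tz":0,"wx":0,"wy":0,"wz":0},
  ],
)

```text
clock: 11.4
eef_pos: [0.4346, 0.0328, 0.2263]
eef_rot: [-0.0, 0.742, -0.671, -0.0]
contact_force: [-0.3, 0.1, -1.1]
gripper_width: 0.0854
```

```bash
python3 wl.py w5
python3 - <<'E'
from h import *
p=robot.read_camera('scene');save(p,'sc1')
E
```

```text
t 11.4 pos [0.4346 0.0328 0.2263] jawang -84.22 zax [ 0.  0. -1.] F [-0.3  0.1 -1.1] w 0.0854 j [-0.05 -0.37  2.11  0.    1.41  1.42]
cup0 0.59 [ 3. 75.  6. 19.] [0.5171 0.2506 0.095 ]
cup0 0.55 [321. 222.  79.  84.] [0.4392 0.0304 0.095 ]
coaster0 0.84 [495. 194. 113. 108.] [ 0.4637 -0.1351  0.003 ]
coaster0 0.61 [324. 191. 106.  96.] [0.45   0.0279 0.003 ]
```

View pics/w5.png

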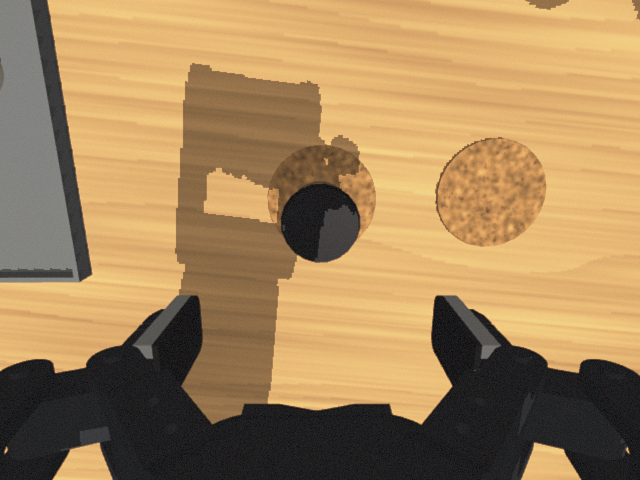

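View pics/sc1.png

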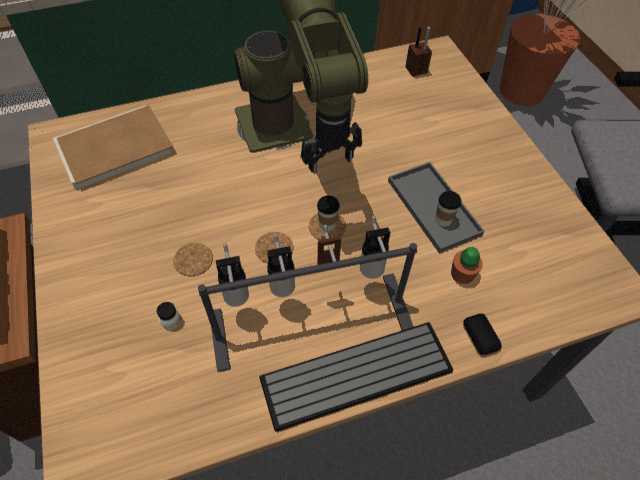

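The first cup is standing in the tray, at scene (448,207). The second cup's lid is at wrist (321,222), nearly under the tool.

Request:
drive_tool(
  increments=[
    {"tx":0.2,"ty":-0.2,"tz":0,"wx":0,"wy":0,"wz":0},
    {"tx":0,"ty":0,"tz":-2.4,"wx":0,"wy":0,"wz":0},
    {"tx":0,"ty":0,"tz":-2.4,"wx":0,"wy":0,"wz":0},
    {"tx":0,"ty":0,"tz":-2.4,"wx":0,"wy":0,"wz":0},
    {"tx":0,"ty":0,"tz":-2.4,"wx":0,"wy":0,"wz":0},
    {"tx":0,"ty":0,"tz":-2.4,"wx":0,"wy":0,"wz":0},
    {"tx":0,"ty":0,"tz":-2.4,"wx":0,"wy":0,"wz":0},
    {"tx":0,"ty":0,"tz":-2.2,"wx":0,"wy":0,"wz":0},
    {"tx":0,"ty":0,"tz":-1.6,"wx":0,"wy":0,"wz":0},
    {"tx":0,"ty":0,"tz":0,"wx":0,"wy":0,"wz":0},
    {"tx":0,"ty":0,"tz":0,"wx":0,"wy":0,"wz":0},
  ],
)

```text
clock: 12.52
eef_pos: [0.436, 0.0316, 0.0436]
eef_rot: [0.001, 0.743, -0.67, -0.001]
contact_force: [-0.1, 0.9, -0.2]
gripper_width: 0.0853
```

Request:
drive_tool(
  increments=[
    {"tx":0,"ty":0,"tz":0,"wx":0,"wy":0,"wz":0},
    {"tx":0,"ty":0,"tz":0,"wx":0,"wy":0,"wz":0},
    {"tx":0,"ty":0,"tz":0,"wx":0,"wy":0,"wz":0},
    {"tx":0,"ty":0,"tz":0,"wx":0,"wy":0,"wz":0},
    {"tx":0,"ty":0,"tz":0,"wx":0,"wy":0,"wz":0},
    {"tx":0,"ty":0,"tz":0,"wx":0,"wy":0,"wz":0},
    {"tx":0,"ty":0,"tz":0,"wx":0,"wy":0,"wz":0},
    {"tx":0,"ty":0,"tz":0,"wx":0,"wy":0,"wz":0},
  ],
  claw=1,
)

```text
clock: 13.18
eef_pos: [0.4383, 0.0311, 0.0463]
eef_rot: [-0.001, 0.742, -0.67, 0.001]
contact_force: [-0.9, 0.7, 6.8]
gripper_width: 0.0567
```

Request:
drive_tool(
  increments=[
    {"tx":0,"ty":0,"tz":1.0,"wx":0,"wy":0,"wz":0},
    {"tx":0,"ty":0,"tz":2.0,"wx":0,"wy":0,"wz":0},
    {"tx":0,"ty":0,"tz":2.5,"wx":0,"wy":0,"wz":0},
    {"tx":0,"ty":0,"tz":2.5,"wx":0,"wy":0,"wz":0},
    {"tx":0,"ty":0,"tz":2.0,"wx":0,"wy":0,"wz":0},
    {"tx":0,"ty":0,"tz":1.0,"wx":0,"wy":0,"wz":0},
    {"tx":-1.5,"ty":1.0,"tz":0,"wx":0,"wy":0,"wz":0},
    {"tx":0,"ty":2.0,"tz":0,"wx":0,"wy":0,"wz":0},
    {"tx":0,"ty":2.5,"tz":0,"wx":0,"wy":0,"wz":0},
    {"tx":0,"ty":2.5,"tz":0,"wx":0,"wy":0,"wz":0},
    {"tx":0,"ty":2.5,"tz":0,"wx":0,"wy":0,"wz":0},
    {"tx":0,"ty":2.5,"tz":0,"wx":0,"wy":0,"wz":0},
  ],
)

```text
clock: 14.18
eef_pos: [0.4209, 0.1621, 0.1538]
eef_rot: [0.0, 0.742, -0.67, -0.0]
contact_force: [-0.5, -1.2, -0.5]
gripper_width: 0.0569
```

Request:
drive_tool(
  increments=[
    {"tx":0,"ty":2.5,"tz":0,"wx":0,"wy":0,"wz":0},
    {"tx":0,"ty":2.5,"tz":0,"wx":0,"wy":0,"wz":0},
    {"tx":0,"ty":2.5,"tz":0,"wx":0,"wy":0,"wz":0},
    {"tx":0,"ty":2.5,"tz":0,"wx":0,"wy":0,"wz":0},
    {"tx":0,"ty":2.5,"tz":0,"wx":0,"wy":0,"wz":0},
    {"tx":0,"ty":2.0,"tz":0,"wx":0,"wy":0,"wz":0},
    {"tx":0,"ty":1.5,"tz":0,"wx":0,"wy":0,"wz":0},
    {"tx":0,"ty":0.8,"tz":0,"wx":0,"wy":0,"wz":0},
    {"tx":0,"ty":0,"tz":0,"wx":0,"wy":0,"wz":0},
    {"tx":0,"ty":0,"tz":0,"wx":0,"wy":0,"wz":0},
  ],
)

```text
clock: 15.02
eef_pos: [0.4215, 0.3287, 0.154]
eef_rot: [0.001, 0.743, -0.67, 0.0]
contact_force: [-0.8, -0.3, -0.9]
gripper_width: 0.0564
```

```bash
python3 wl.py w6
```

```text
t 15.02 pos [0.4215 0.3287 0.154 ] jawang -84.09 zax [-0.001 -0.001 -1.   ] F [-0.8 -0.3 -0.9] w 0.0564 j [ 0.56 -0.07  1.98 -0.    1.23  2.03]
cup0 0.82 [310.  59. 124. 116.] [0.5213 0.343  0.095 ]
cup0 0.63 [319. 322. 201. 190.] [0.3831 0.3237 0.095 ]
coaster0 0.93 [635. 245.  10.  68.] [0.4289 0.0755 0.003 ]
```

View pics/w6.png

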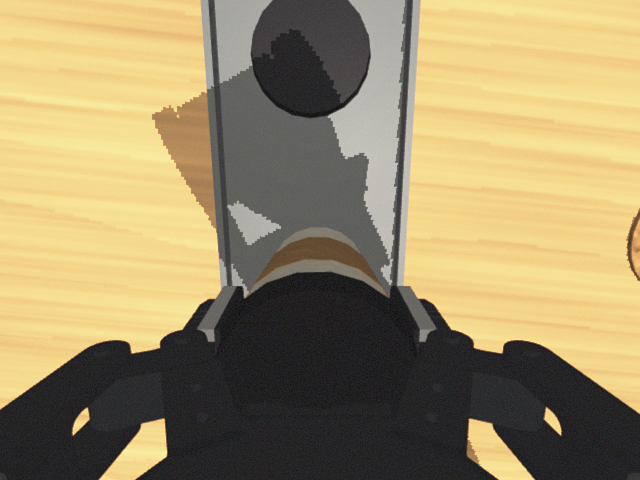

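The second cup is centred over the tray, with the first at (310,55). Lowering.

Request:
drive_tool(
  increments=[
    {"tx":0,"ty":0,"tz":-1.5,"wx":0,"wy":0,"wz":0},
    {"tx":0,"ty":0,"tz":-2.0,"wx":0,"wy":0,"wz":0},
    {"tx":0,"ty":0,"tz":-2.0,"wx":0,"wy":0,"wz":0},
    {"tx":0,"ty":0,"tz":-2.0,"wx":0,"wy":0,"wz":0},
    {"tx":0,"ty":0,"tz":-1.5,"wx":0,"wy":0,"wz":0},
    {"tx":0,"ty":0,"tz":-0.8,"wx":0,"wy":0,"wz":0},
    {"tx":0,"ty":0,"tz":-0.5,"wx":0,"wy":0,"wz":0},
    {"tx":0,"ty":0,"tz":-0.3,"wx":0,"wy":0,"wz":0},
    {"tx":0,"ty":0,"tz":-0.2,"wx":0,"wy":0,"wz":0},
    {"tx":0,"ty":0,"tz":0,"wx":0,"wy":0,"wz":0},
    {"tx":0,"ty":0,"tz":0,"wx":0,"wy":0,"wz":0},
  ],
)

```text
clock: 16.08
eef_pos: [0.4223, 0.3295, 0.0472]
eef_rot: [-0.001, 0.743, -0.67, 0.0]
contact_force: [0.1, -0.5, -0.4]
gripper_width: 0.0563
```

```bash
python3 -c "
from h import *
state()"
```

```text
t 16.08 pos [0.4223 0.3295 0.0472] jawang -84.11 zax [ 0.001  0.001 -1.   ] F [ 0.1 -0.5 -0.4] w 0.0563 j [ 0.56  0.06  2.05 -0.    1.03  2.03]
```

Request:
drive_tool(
  increments=[
    {"tx":0,"ty":0,"tz":-0.2,"wx":0,"wy":0,"wz":0},
    {"tx":0,"ty":0,"tz":-0.1,"wx":0,"wy":0,"wz":0},
    {"tx":0,"ty":0,"tz":0,"wx":0,"wy":0,"wz":0},
  ],
)

```text
clock: 16.33
eef_pos: [0.4235, 0.33, 0.0464]
eef_rot: [-0.002, 0.743, -0.67, 0.001]
contact_force: [-2.1, -3.5, 10.3]
gripper_width: 0.0567
```

Request:
drive_tool(
  increments=[
    {"tx":0,"ty":0,"tz":0,"wx":0,"wy":0,"wz":0},
    {"tx":0,"ty":0,"tz":0,"wx":0,"wy":0,"wz":0},
    {"tx":0,"ty":0,"tz":0,"wx":0,"wy":0,"wz":0},
    {"tx":0,"ty":0,"tz":0,"wx":0,"wy":0,"wz":0},
    {"tx":0,"ty":0,"tz":0,"wx":0,"wy":0,"wz":0},
    {"tx":0,"ty":0,"tz":0,"wx":0,"wy":0,"wz":0},
  ],
  claw=0,
)

```text
clock: 16.83
eef_pos: [0.4215, 0.3291, 0.0431]
eef_rot: [0.0, 0.743, -0.67, -0.0]
contact_force: [0.3, 0.6, -0.2]
gripper_width: 0.0856
```

Request:
drive_tool(
  increments=[
    {"tx":0,"ty":0,"tz":1.5,"wx":0,"wy":0,"wz":0},
    {"tx":0,"ty":0,"tz":2.5,"wx":0,"wy":0,"wz":0},
    {"tx":0,"ty":0,"tz":3.0,"wx":0,"wy":0,"wz":0},
    {"tx":0,"ty":0,"tz":3.5,"wx":0,"wy":0,"wz":0},
    {"tx":0,"ty":0,"tz":3.5,"wx":0,"wy":0,"wz":0},
    {"tx":0,"ty":0,"tz":3.5,"wx":0,"wy":0,"wz":0},
    {"tx":0,"ty":0,"tz":3.5,"wx":0,"wy":0,"wz":0},
    {"tx":0,"ty":0,"tz":3.5,"wx":0,"wy":0,"wz":0},
    {"tx":0,"ty":0,"tz":1.5,"wx":0,"wy":0,"wz":0},
  ],
)

```text
clock: 17.58
eef_pos: [0.423, 0.33, 0.3095]
eef_rot: [-0.004, 0.742, -0.67, 0.001]
contact_force: [0.8, 0.0, 0.2]
gripper_width: 0.0857
```

Request:
drive_tool(
  increments=[
    {"tx":1.0,"ty":-2.5,"tz":1.0,"wx":0,"wy":0,"wz":-0.02},
    {"tx":1.0,"ty":-2.5,"tz":1.0,"wx":0,"wy":0,"wz":-0.02},
    {"tx":1.0,"ty":-2.5,"tz":1.0,"wx":0,"wy":0,"wz":-0.02},
    {"tx":1.0,"ty":-2.5,"tz":1.0,"wx":0,"wy":0,"wz":-0.02},
    {"tx":1.0,"ty":-2.5,"tz":1.0,"wx":0,"wy":0,"wz":-0.02},
    {"tx":1.0,"ty":-2.5,"tz":0,"wx":0,"wy":0,"wz":-0.02},
    {"tx":1.0,"ty":-2.5,"tz":0,"wx":0,"wy":0,"wz":-0.02},
    {"tx":1.0,"ty":-2.5,"tz":0,"wx":0,"wy":0,"wz":-0.02},
    {"tx":1.0,"ty":-2.5,"tz":0,"wx":0,"wy":0,"wz":-0.02},
    {"tx":1.0,"ty":-2.5,"tz":0,"wx":0,"wy":0,"wz":-0.02},
    {"tx":0,"ty":0,"tz":0,"wx":0,"wy":0,"wz":0},
    {"tx":0,"ty":0,"tz":0,"wx":0,"wy":0,"wz":0},
  ],
)

```text
clock: 18.58
eef_pos: [0.5218, 0.0783, 0.3528]
eef_rot: [-0.0, -0.671, 0.741, 0.0]
contact_force: [0.1, 0.2, 0.7]
gripper_width: 0.0854
```

```bash
python3 wl.py w7
python3 - <<'E'
from h import *
p=robot.read_camera('scene');save(p,'sc2')
E
```

```text
t 18.58 pos [0.5218 0.0783 0.3528] jawang -95.7 zax [-0.001  0.    -1.   ] F [0.1 0.2 0.7] w 0.0854 j [ 0.05 -0.2   1.76  0.    1.58  1.72]
cup0 0.97 [108. 214.  88.  58.] [0.528  0.3009 0.095 ]
cup0 0.97 [121. 298.  76.  68.] [0.4331 0.309  0.095 ]
cup0 0.68 [117. 239. 176. 226.] [0.5009 0.2966 0.095 ]
coaster0 0.87 [360. 245.  79.  78.] [0.4409 0.0288 0.003 ]
coaster0 0.73 [621. 228.  37.  75.] [ 0.4307 -0.3156  0.003 ]
coaster0 0.63 [482. 217.  79.  74.] [ 0.4635 -0.1333  0.003 ]
coaster0 0.63 [ 81.  51. 102.  80.] [0.7092 0.3385 0.003 ]
```

View pics/w7.png

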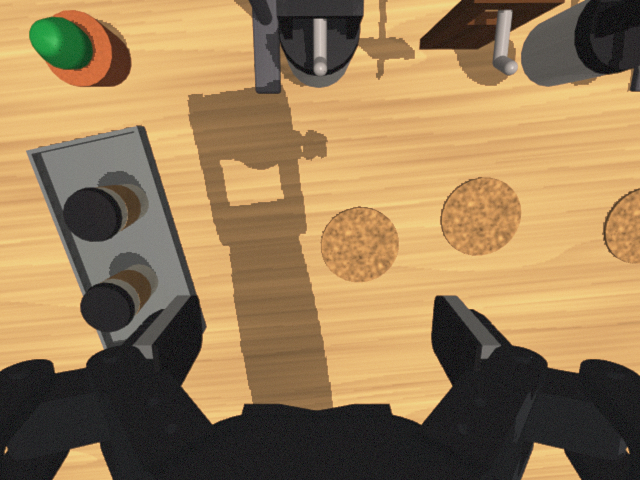

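View pics/sc2.png

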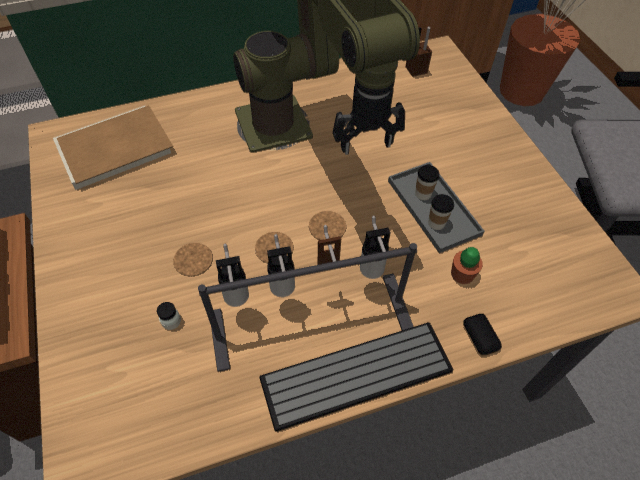

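Both cups stand in the tray. The far one appears nudged a little (scene 440,212) but is still inside. The hook tips at (320,66) and (510,67) let me check the rack pose.

Run:
```python
from h import *
p=wrist()
c=np.array([.6985,-.1065]);x=np.array([.9952,-.0976]);y=np.array([.0976,.9952])
for uv,Y in [((320,66),.165),((510,67),.055)]: 
    b=back(p,uv,.257); e=c-.091*x+Y*y; print(b.round(4),e.round(4))
for uv in [(93,215),(108,306)]: print(back(p,uv,.097).round(3))
p=robot.read_camera('top');save(p,'top2')
for Y in [.165,.055,-.055,-.165]: print(proj(p,np.r_[c-.092*x+Y*y,.259]).round(1),proj(p,np.r_[c+Y*y,.24]).round(1))
```

```text
[0.6245 0.0689 0.257 ] [0.624  0.0666]
[ 0.6137 -0.0397  0.257 ] [ 0.6133 -0.0429]
[0.528 0.317 0.097]
[0.424 0.326 0.097]
[[245.1 210.7]] [[251.  168.2]]
[[300.4 215.4]] [[304.8 172.8]]
[[355.8 220.2]] [[358.6 177.4]]
[[411.4 225. ]] [[412.6 182. ]]
```

Request:
drive_tool(
  increments=[
    {"tx":2.3,"ty":-0.2,"tz":0,"wx":0,"wy":0,"wz":0},
    {"tx":2.3,"ty":-0.2,"tz":0,"wx":0,"wy":0,"wz":0},
    {"tx":2.3,"ty":-0.2,"tz":0,"wx":0,"wy":0,"wz":0},
    {"tx":2.3,"ty":-0.2,"tz":0,"wx":0,"wy":0,"wz":0},
    {"tx":2.3,"ty":-0.3,"tz":0,"wx":0,"wy":0,"wz":0},
    {"tx":2.3,"ty":-0.3,"tz":0,"wx":0,"wy":0,"wz":0},
    {"tx":0,"ty":0,"tz":-1.5,"wx":0,"wy":0,"wz":0},
    {"tx":0,"ty":0,"tz":-1.5,"wx":0,"wy":0,"wz":0},
    {"tx":0,"ty":0,"tz":0,"wx":0,"wy":0,"wz":0},
    {"tx":0,"ty":0,"tz":0,"wx":0,"wy":0,"wz":0},
  ],
)

```text
clock: 19.72
eef_pos: [0.658, 0.0657, 0.3209]
eef_rot: [-0.002, -0.672, 0.74, 0.001]
contact_force: [-0.2, -0.1, 0.2]
gripper_width: 0.0853
```

Run:
```python
from h import *
state();p=wrist();save(p,'w8')
```

```text
t 19.72 pos [0.658  0.0657 0.3209] jawang -95.53 zax [-0.004 -0.    -1.   ] F [-0.2 -0.1  0.2] w 0.0853 j [0.02 0.11 1.51 0.   1.52 1.69]
```

View pics/w8.png

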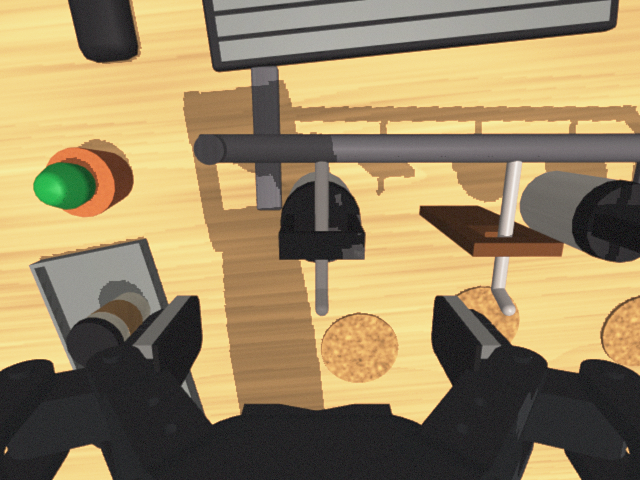

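Run:
```python
from h import *
p=wrist()
print(back(p,(322,245.5),.25).round(4),back(p,(322,309),.258).round(4),'bar',back(p,(322,148),.243).round(4))
a=back(p,(215,149),.24);b=back(p,(600,147),.24);print(a,b,np.arctan2(*(a-b)[:2]))
```

```text
[0.6615 0.0626 0.25  ] [0.6253 0.0661 0.258 ] bar [0.7163 0.0575 0.243 ]
[0.72140295 0.11823666 0.24      ] [ 0.70168713 -0.10011254  0.24      ] 0.09005070234369018
```

The loop's top face is centred at pixel (322,245), within 3 mm of the jaw midline, and the bar runs parallel to the jaws. Descending.

Request:
drive_tool(
  increments=[
    {"tx":0.3,"ty":-0.3,"tz":0,"wx":0,"wy":0,"wz":0},
    {"tx":0,"ty":0,"tz":-2,"wx":0,"wy":0,"wz":0},
    {"tx":0,"ty":0,"tz":-2,"wx":0,"wy":0,"wz":0},
    {"tx":0,"ty":0,"tz":-2,"wx":0,"wy":0,"wz":0},
    {"tx":0,"ty":0,"tz":-2,"wx":0,"wy":0,"wz":0},
    {"tx":0,"ty":0,"tz":-2,"wx":0,"wy":0,"wz":0},
    {"tx":0,"ty":0,"tz":-1.2,"wx":0,"wy":0,"wz":0},
    {"tx":0,"ty":0,"tz":-0.6,"wx":0,"wy":0,"wz":0},
    {"tx":0,"ty":0,"tz":0,"wx":0,"wy":0,"wz":0},
    {"tx":0,"ty":0,"tz":0,"wx":0,"wy":0,"wz":0},
  ],
)

```text
clock: 20.65
eef_pos: [0.6632, 0.0621, 0.2065]
eef_rot: [0.001, -0.672, 0.741, -0.0]
contact_force: [0.0, 0.4, -0.4]
gripper_width: 0.0855
```

Run:
```python
from h import *
state();p=wrist();save(p,'w9')
```

```text
t 20.65 pos [0.6632 0.0621 0.2065] jawang -95.57 zax [ 0.002  0.    -1.   ] F [ 0.   0.4 -0.4] w 0.0855 j [0.01 0.17 1.64 0.   1.33 1.68]
```

View pics/w9.png

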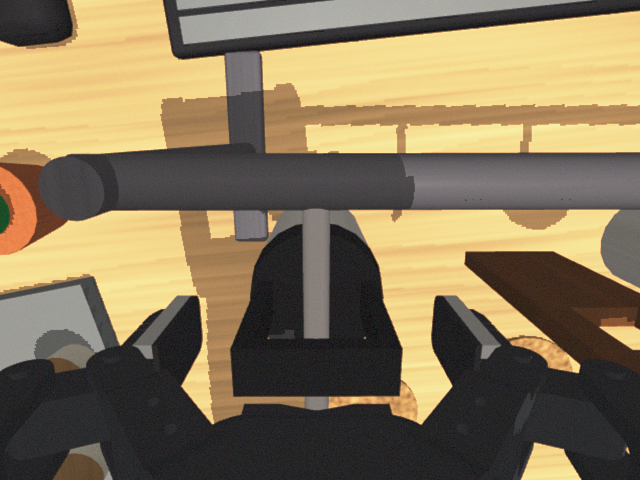

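Request:
drive_tool(
  increments=[
    {"tx":0,"ty":0,"tz":-0.3,"wx":0,"wy":0,"wz":0},
    {"tx":0,"ty":0,"tz":0,"wx":0,"wy":0,"wz":0},
    {"tx":0,"ty":0,"tz":0,"wx":0,"wy":0,"wz":0},
    {"tx":0,"ty":0,"tz":0,"wx":0,"wy":0,"wz":0},
    {"tx":0,"ty":0,"tz":0,"wx":0,"wy":0,"wz":0},
    {"tx":0,"ty":0,"tz":0,"wx":0,"wy":0,"wz":0},
    {"tx":0,"ty":0,"tz":0,"wx":0,"wy":0,"wz":0},
    {"tx":0,"ty":0,"tz":0,"wx":0,"wy":0,"wz":0},
    {"tx":0,"ty":0,"tz":0,"wx":0,"wy":0,"wz":0},
  ],
  claw=1,
  grip_force=45,
)

```text
clock: 21.45
eef_pos: [0.663, 0.0621, 0.2031]
eef_rot: [0.0, -0.672, 0.741, -0.0]
contact_force: [-0.1, -0.6, 4.0]
gripper_width: 0.0495
```

Run:
```python
from h import *
state();p=wrist();save(p,'w10')
```

```text
t 21.45 pos [0.663  0.0621 0.2031] jawang -95.57 zax [ 0.001 -0.    -1.   ] F [-0.1 -0.6  4. ] w 0.0495 j [ 0.01  0.18  1.64 -0.    1.32  1.68]
```

View pics/w10.png

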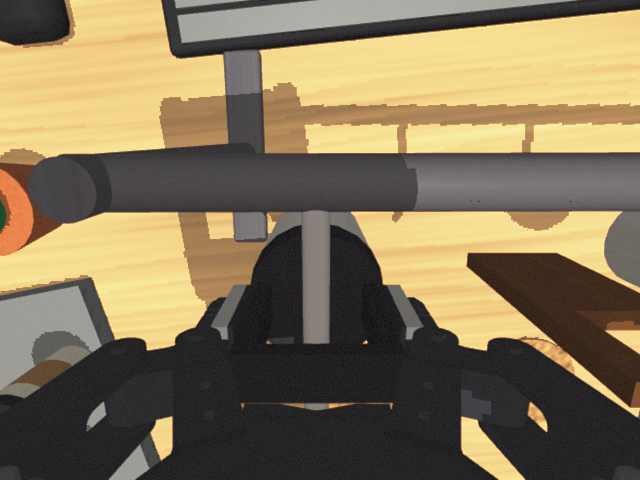

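Gripped at 49.5 mm, with the hook centred in the loop. Raising 30 mm, then drawing off along the rack's -x.

Request:
drive_tool(
  increments=[
    {"tx":0,"ty":0,"tz":0.5,"wx":0,"wy":0,"wz":0},
    {"tx":0,"ty":0,"tz":1.0,"wx":0,"wy":0,"wz":0},
    {"tx":0,"ty":0,"tz":1.0,"wx":0,"wy":0,"wz":0},
    {"tx":0,"ty":0,"tz":0.5,"wx":0,"wy":0,"wz":0},
    {"tx":0,"ty":0,"tz":0,"wx":0,"wy":0,"wz":0},
    {"tx":0,"ty":0,"tz":0,"wx":0,"wy":0,"wz":0},
  ],
)

```text
clock: 22.0
eef_pos: [0.6629, 0.0622, 0.233]
eef_rot: [0.0, -0.672, 0.741, -0.0]
contact_force: [-0.9, 0.7, -3.1]
gripper_width: 0.0494
```

Run:
```python
from h import *
state();p=wrist();save(p,'w11')
```

```text
t 22.0 pos [0.6629 0.0622 0.233 ] jawang -95.57 zax [ 0.001  0.    -1.   ] F [-0.9  0.7 -3.1] w 0.0494 j [0.01 0.16 1.61 0.   1.37 1.68]
```

View pics/w11.png

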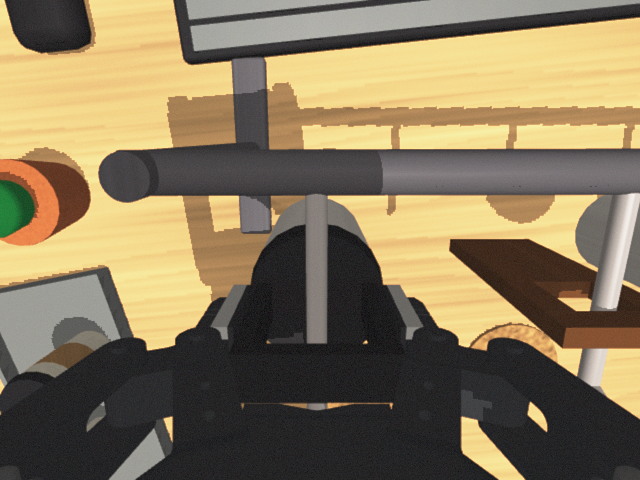

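The mug rose with the gripper and the rod still sits mid-loop. Withdrawing.

Request:
drive_tool(
  increments=[
    {"tx":-1.0,"ty":0.1,"tz":0,"wx":0,"wy":0,"wz":0},
    {"tx":-1.5,"ty":0.15,"tz":0,"wx":0,"wy":0,"wz":0},
    {"tx":-2,"ty":0.2,"tz":0,"wx":0,"wy":0,"wz":0},
    {"tx":-2,"ty":0.2,"tz":0,"wx":0,"wy":0,"wz":0},
    {"tx":-2,"ty":0.2,"tz":0,"wx":0,"wy":0,"wz":0},
    {"tx":-2,"ty":0.2,"tz":0,"wx":0,"wy":0,"wz":0},
    {"tx":-2,"ty":-0.4,"tz":0,"wx":0,"wy":0,"wz":0},
    {"tx":-2,"ty":-0.8,"tz":0,"wx":0,"wy":0,"wz":0},
    {"tx":-2,"ty":-0.8,"tz":0,"wx":0,"wy":0,"wz":0},
    {"tx":-2,"ty":-0.8,"tz":0,"wx":0,"wy":0,"wz":0},
    {"tx":-2,"ty":-0.8,"tz":0,"wx":0,"wy":0,"wz":0},
    {"tx":-1.5,"ty":-0.5,"tz":0,"wx":0,"wy":0,"wz":0},
  ],
)

```text
clock: 23.05
eef_pos: [0.4402, 0.0313, 0.2313]
eef_rot: [-0.001, -0.672, 0.741, 0.001]
contact_force: [-0.6, -0.6, -3.0]
gripper_width: 0.0495
```

Request:
drive_tool(
  increments=[
    {"tx":0,"ty":0,"tz":0,"wx":0,"wy":0,"wz":0},
    {"tx":0,"ty":0,"tz":0,"wx":0,"wy":0,"wz":0},
  ],
)

```text
clock: 23.22
eef_pos: [0.4419, 0.0317, 0.232]
eef_rot: [0.0, -0.672, 0.741, -0.0]
contact_force: [1.0, 0.2, -2.8]
gripper_width: 0.0494
```

```bash
python3 wl.py w12;python3 - <<'E'
from h import *
p=robot.read_camera('scene');save(p,'sc3')
E
```

```text
t 23.22 pos [0.4419 0.0317 0.232 ] jawang -95.6 zax [ 0.001  0.    -1.   ] F [ 1.   0.2 -2.8] w 0.0494 j [-0.05 -0.36  2.09  0.    1.41  1.62]
cup0 0.94 [ 14. 145.  27.  54.] [0.5213 0.2397 0.095 ]
cup0 0.86 [ 26. 264.  48.  69.] [0.4336 0.2567 0.095 ]
coaster0 0.68 [321. 190. 103.  84.] [0.4557 0.0261 0.003 ]
```

View pics/w12.png

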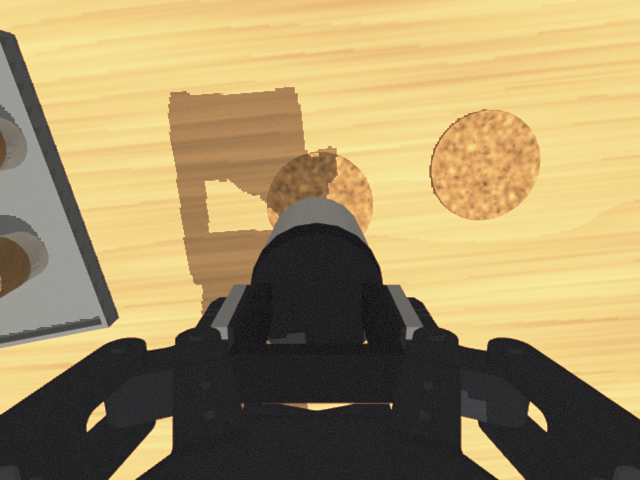

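View pics/sc3.png

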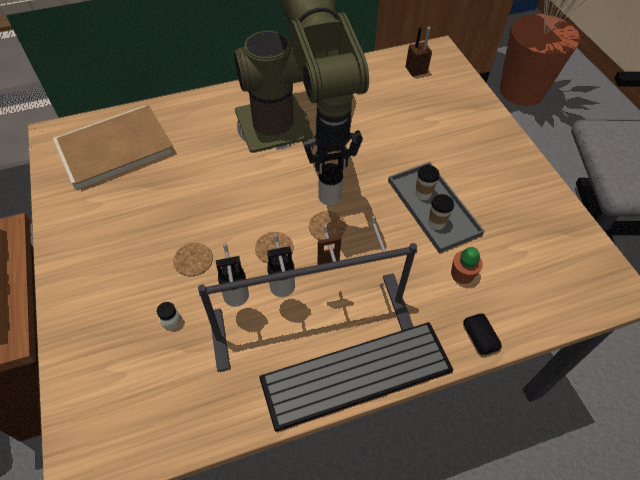

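Mug off the hook and hanging over the left coaster, with the other objects undisturbed. Lowering.

Request:
drive_tool(
  increments=[
    {"tx":-0.15,"ty":-0.15,"tz":-1.5,"wx":0,"wy":0,"wz":0},
    {"tx":0,"ty":0,"tz":-2,"wx":0,"wy":0,"wz":0},
    {"tx":0,"ty":0,"tz":-2,"wx":0,"wy":0,"wz":0},
    {"tx":0,"ty":0,"tz":-2,"wx":0,"wy":0,"wz":0},
    {"tx":0,"ty":0,"tz":-2,"wx":0,"wy":0,"wz":0},
    {"tx":0,"ty":0,"tz":-1.2,"wx":0,"wy":0,"wz":0},
    {"tx":0,"ty":0,"tz":-0.7,"wx":0,"wy":0,"wz":0},
    {"tx":0,"ty":0,"tz":-0.5,"wx":0,"wy":0,"wz":0},
    {"tx":0,"ty":0,"tz":0,"wx":0,"wy":0,"wz":0},
    {"tx":0,"ty":0,"tz":0,"wx":0,"wy":0,"wz":0},
  ],
)

```text
clock: 24.25
eef_pos: [0.4419, 0.0302, 0.1141]
eef_rot: [0.0, -0.672, 0.741, -0.0]
contact_force: [0.2, -0.5, -1.4]
gripper_width: 0.0496
```

Request:
drive_tool(
  increments=[
    {"tx":0,"ty":0,"tz":-0.3,"wx":0,"wy":0,"wz":0},
    {"tx":0,"ty":0,"tz":-0.2,"wx":0,"wy":0,"wz":0},
    {"tx":0,"ty":0,"tz":-0.15,"wx":0,"wy":0,"wz":0},
    {"tx":0,"ty":0,"tz":0,"wx":0,"wy":0,"wz":0},
  ],
)

```text
clock: 24.58
eef_pos: [0.4419, 0.0301, 0.1082]
eef_rot: [0.001, -0.672, 0.741, -0.001]
contact_force: [-1.4, -0.2, 3.8]
gripper_width: 0.0495
```

Request:
drive_tool(
  increments=[
    {"tx":0,"ty":0,"tz":0,"wx":0,"wy":0,"wz":0},
    {"tx":0,"ty":0,"tz":0,"wx":0,"wy":0,"wz":0},
    {"tx":0,"ty":0,"tz":0,"wx":0,"wy":0,"wz":0},
    {"tx":0,"ty":0,"tz":0,"wx":0,"wy":0,"wz":0},
    {"tx":0,"ty":0,"tz":0,"wx":0,"wy":0,"wz":0},
    {"tx":0,"ty":0,"tz":0,"wx":0,"wy":0,"wz":0},
  ],
  claw=0,
)

```text
clock: 25.08
eef_pos: [0.4411, 0.0302, 0.1068]
eef_rot: [-0.0, -0.672, 0.741, 0.0]
contact_force: [-0.6, 0.3, 0.3]
gripper_width: 0.0853
```

Request:
drive_tool(
  increments=[
    {"tx":0,"ty":0,"tz":1,"wx":0,"wy":0,"wz":0},
    {"tx":0,"ty":0,"tz":2,"wx":0,"wy":0,"wz":0},
    {"tx":0,"ty":0,"tz":3,"wx":0,"wy":0,"wz":0},
    {"tx":0,"ty":0,"tz":3,"wx":0,"wy":0,"wz":0},
    {"tx":0,"ty":0,"tz":3,"wx":0,"wy":0,"wz":0},
    {"tx":0,"ty":0,"tz":3,"wx":0,"wy":0,"wz":0},
    {"tx":0,"ty":0,"tz":3,"wx":0,"wy":0,"wz":0},
    {"tx":0,"ty":0,"tz":3,"wx":0,"wy":0,"wz":0},
    {"tx":0,"ty":-2,"tz":1.5,"wx":0,"wy":0,"wz":0},
    {"tx":0,"ty":-2,"tz":0,"wx":0,"wy":0,"wz":0},
    {"tx":0,"ty":-2,"tz":0,"wx":0,"wy":0,"wz":0},
    {"tx":0,"ty":-2,"tz":0,"wx":0,"wy":0,"wz":0},
  ],
)

```text
clock: 26.08
eef_pos: [0.4411, -0.0506, 0.3334]
eef_rot: [0.001, -0.672, 0.74, -0.001]
contact_force: [0.0, -0.3, 0.1]
gripper_width: 0.0857
```

Request:
drive_tool(
  increments=[
    {"tx":2,"ty":-1.5,"tz":0,"wx":0,"wy":0,"wz":0},
    {"tx":2.5,"ty":-1.5,"tz":0,"wx":0,"wy":0,"wz":0},
    {"tx":2.5,"ty":-1.5,"tz":0,"wx":0,"wy":0,"wz":0},
    {"tx":2.5,"ty":-1.5,"tz":0,"wx":0,"wy":0,"wz":0},
    {"tx":2.5,"ty":-1.5,"tz":0,"wx":0,"wy":0,"wz":0},
    {"tx":2.5,"ty":-1.5,"tz":0,"wx":0,"wy":0,"wz":0},
    {"tx":2.5,"ty":-1.5,"tz":0,"wx":0,"wy":0,"wz":0},
    {"tx":2.6,"ty":0,"tz":-1,"wx":0,"wy":0,"wz":0},
    {"tx":0,"ty":0,"tz":-1,"wx":0,"wy":0,"wz":0},
    {"tx":0,"ty":0,"tz":0,"wx":0,"wy":0,"wz":0},
    {"tx":0,"ty":0,"tz":0,"wx":0,"wy":0,"wz":0},
  ],
)

```text
clock: 27.0
eef_pos: [0.6364, -0.1545, 0.311]
eef_rot: [-0.001, -0.672, 0.741, 0.001]
contact_force: [-0.4, 0.5, 0.3]
gripper_width: 0.0854
```

Run:
```python
from h import *
state();p=wrist();save(p,'w13')
p=robot.read_camera('scene');save(p,'sc4')
```

```text
t 27.0 pos [ 0.6364 -0.1545  0.311 ] jawang -95.56 zax [-0.002  0.001 -1.   ] F [-0.4  0.5  0.3] w 0.0854 j [-0.32  0.1   1.54 -0.    1.5   1.35]
```

View pics/w13.png

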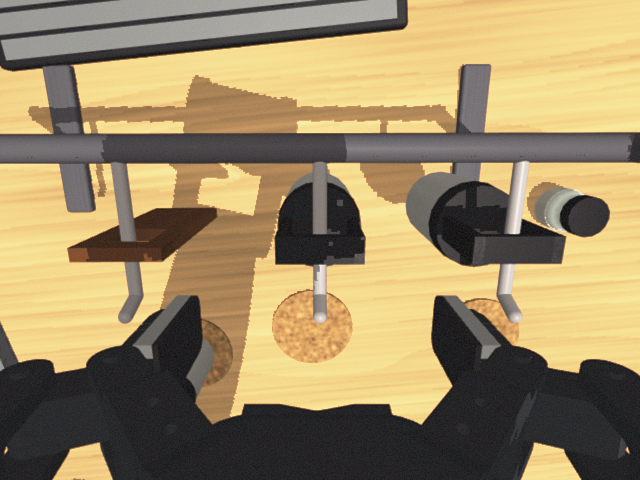

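View pics/sc4.png

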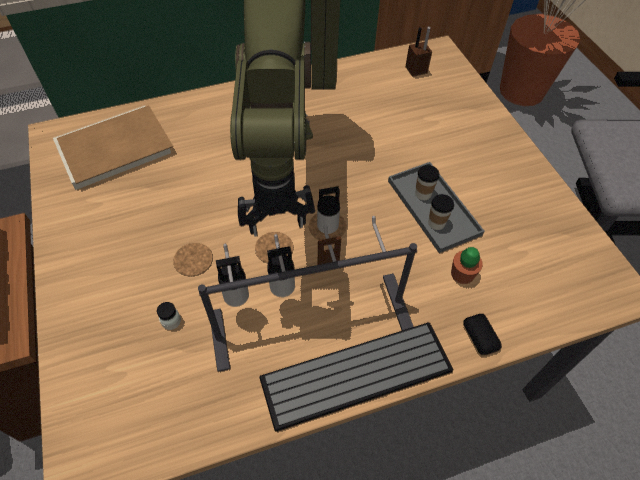

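First mug stands on the left coaster (scene 328,215). The next loop's top face is centred at (320,249).

Run:
```python
from h import *
p=wrist()
print(back(p,(320,249),.25).round(4),back(p,(313,326),.005).round(4))
```

```text
[ 0.6406 -0.1564  0.25  ] [ 0.4662 -0.1333  0.005 ]
```

Request:
drive_tool(
  increments=[
    {"tx":0.4,"ty":-0.2,"tz":0,"wx":0,"wy":0,"wz":0},
    {"tx":0,"ty":0,"tz":-2,"wx":0,"wy":0,"wz":0},
    {"tx":0,"ty":0,"tz":-2,"wx":0,"wy":0,"wz":0},
    {"tx":0,"ty":0,"tz":-2,"wx":0,"wy":0,"wz":0},
    {"tx":0,"ty":0,"tz":-2,"wx":0,"wy":0,"wz":0},
    {"tx":0,"ty":0,"tz":-1.5,"wx":0,"wy":0,"wz":0},
    {"tx":0,"ty":0,"tz":-0.8,"wx":0,"wy":0,"wz":0},
    {"tx":0,"ty":0,"tz":-0.5,"wx":0,"wy":0,"wz":0},
    {"tx":0,"ty":0,"tz":0,"wx":0,"wy":0,"wz":0},
    {"tx":0,"ty":0,"tz":0,"wx":0,"wy":0,"wz":0},
  ],
)

```text
clock: 27.98
eef_pos: [0.6417, -0.157, 0.2049]
eef_rot: [0.0, -0.672, 0.741, -0.001]
contact_force: [-0.3, -0.1, 1.1]
gripper_width: 0.0852
```

Run:
```python
from h import *
state();p=wrist();save(p,'w14')
```

```text
t 27.98 pos [ 0.6417 -0.157   0.2049] jawang -95.56 zax [ 0.001 -0.    -1.   ] F [-0.3 -0.1  1.1] w 0.0852 j [-0.32  0.16  1.65 -0.    1.33  1.35]
```

View pics/w14.png

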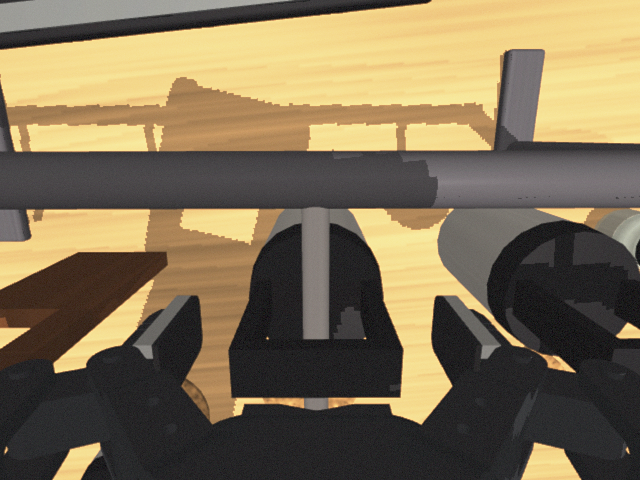

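Loop is centred between the pads (230–403 px). Closing and lifting.

Request:
drive_tool(
  increments=[
    {"tx":0,"ty":0,"tz":-0.2,"wx":0,"wy":0,"wz":0},
    {"tx":0,"ty":0,"tz":0,"wx":0,"wy":0,"wz":0},
    {"tx":0,"ty":0,"tz":0,"wx":0,"wy":0,"wz":0},
    {"tx":0,"ty":0,"tz":0,"wx":0,"wy":0,"wz":0},
    {"tx":0,"ty":0,"tz":0,"wx":0,"wy":0,"wz":0},
    {"tx":0,"ty":0,"tz":0,"wx":0,"wy":0,"wz":0},
    {"tx":0,"ty":0,"tz":0,"wx":0,"wy":0,"wz":0},
    {"tx":0,"ty":0,"tz":0,"wx":0,"wy":0,"wz":0},
    {"tx":0,"ty":0,"tz":0,"wx":0,"wy":0,"wz":0},
  ],
  claw=1,
  grip_force=45,
)

```text
clock: 28.78
eef_pos: [0.6415, -0.1569, 0.2025]
eef_rot: [0.0, -0.672, 0.741, -0.001]
contact_force: [0.1, 1.2, 4.4]
gripper_width: 0.0496
```

Request:
drive_tool(
  increments=[
    {"tx":0,"ty":0,"tz":0.5,"wx":0,"wy":0,"wz":0},
    {"tx":0,"ty":0,"tz":1.0,"wx":0,"wy":0,"wz":0},
    {"tx":0,"ty":0,"tz":1.0,"wx":0,"wy":0,"wz":0},
    {"tx":0,"ty":0,"tz":0.5,"wx":0,"wy":0,"wz":0},
    {"tx":0,"ty":0,"tz":0,"wx":0,"wy":0,"wz":0},
    {"tx":0,"ty":0,"tz":0,"wx":0,"wy":0,"wz":0},
  ],
)

```text
clock: 29.28
eef_pos: [0.6414, -0.1569, 0.2325]
eef_rot: [0.0, -0.672, 0.741, -0.0]
contact_force: [0.1, 0.2, -2.4]
gripper_width: 0.0494
```

Run:
```python
from h import *
state();p=wrist();save(p,'w15')
```

```text
t 29.28 pos [ 0.6414 -0.1569  0.2325] jawang -95.57 zax [ 0.001 -0.    -1.   ] F [ 0.1  0.2 -2.4] w 0.0494 j [-0.32  0.14  1.63 -0.    1.37  1.35]
```

View pics/w15.png

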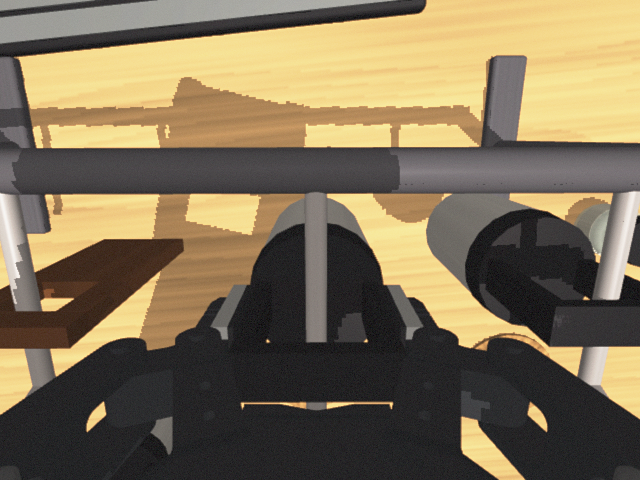

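Mug raised with the rod mid-loop. Withdrawing to the middle coaster.

Request:
drive_tool(
  increments=[
    {"tx":-1.0,"ty":0.1,"tz":0,"wx":0,"wy":0,"wz":0},
    {"tx":-1.5,"ty":0.15,"tz":0,"wx":0,"wy":0,"wz":0},
    {"tx":-2,"ty":0.2,"tz":0,"wx":0,"wy":0,"wz":0},
    {"tx":-2,"ty":0.2,"tz":0,"wx":0,"wy":0,"wz":0},
    {"tx":-2,"ty":0.2,"tz":0,"wx":0,"wy":0,"wz":0},
    {"tx":-2,"ty":0.2,"tz":0,"wx":0,"wy":0,"wz":0},
    {"tx":-2,"ty":0.3,"tz":0,"wx":0,"wy":0,"wz":0},
    {"tx":-2,"ty":0.4,"tz":0,"wx":0,"wy":0,"wz":0},
    {"tx":-2,"ty":0.4,"tz":0,"wx":0,"wy":0,"wz":0},
    {"tx":-1.5,"ty":0.3,"tz":0,"wx":0,"wy":0,"wz":0},
    {"tx":0,"ty":0,"tz":0,"wx":0,"wy":0,"wz":0},
    {"tx":0,"ty":0,"tz":0,"wx":0,"wy":0,"wz":0},
  ],
)

```text
clock: 30.33
eef_pos: [0.4604, -0.1321, 0.2315]
eef_rot: [0.0, -0.672, 0.741, -0.0]
contact_force: [0.2, -0.8, -2.3]
gripper_width: 0.0493
```

```bash
python3 wl.py w16
```

```text
t 30.33 pos [ 0.4604 -0.1321  0.2315] jawang -95.59 zax [ 0. -0. -1.] F [ 0.2 -0.8 -2.3] w 0.0493 j [-0.39 -0.27  2.02  0.    1.39  1.28]
coaster0 0.93 [537. 216. 109. 107.] [ 0.4284 -0.347   0.003 ]
coaster0 0.66 [160. 239. 103. 104.] [0.4409 0.0269 0.003 ]
coaster0 0.63 [317. 188. 105.  82.] [ 0.4765 -0.1341  0.003 ]
```

View pics/w16.png

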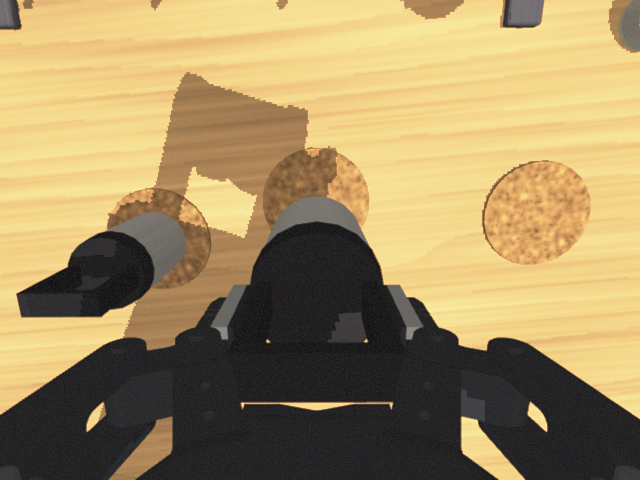

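The middle coaster is directly under the mug, which is upright. Lowering.

Request:
drive_tool(
  increments=[
    {"tx":0.1,"ty":0,"tz":-1.5,"wx":0,"wy":0,"wz":0},
    {"tx":0,"ty":0,"tz":-2,"wx":0,"wy":0,"wz":0},
    {"tx":0,"ty":0,"tz":-2,"wx":0,"wy":0,"wz":0},
    {"tx":0,"ty":0,"tz":-2,"wx":0,"wy":0,"wz":0},
    {"tx":0,"ty":0,"tz":-2,"wx":0,"wy":0,"wz":0},
    {"tx":0,"ty":0,"tz":-1.2,"wx":0,"wy":0,"wz":0},
    {"tx":0,"ty":0,"tz":-0.7,"wx":0,"wy":0,"wz":0},
    {"tx":0,"ty":0,"tz":-0.4,"wx":0,"wy":0,"wz":0},
    {"tx":0,"ty":0,"tz":-0.3,"wx":0,"wy":0,"wz":0},
    {"tx":0,"ty":0,"tz":0,"wx":0,"wy":0,"wz":0},
    {"tx":0,"ty":0,"tz":0,"wx":0,"wy":0,"wz":0},
  ],
)

```text
clock: 31.4
eef_pos: [0.4629, -0.1326, 0.1118]
eef_rot: [0.0, -0.672, 0.741, -0.001]
contact_force: [0.1, -0.0, -1.5]
gripper_width: 0.0491
```

Request:
drive_tool(
  increments=[
    {"tx":0,"ty":0,"tz":-0.15,"wx":0,"wy":0,"wz":0},
    {"tx":0,"ty":0,"tz":-0.1,"wx":0,"wy":0,"wz":0},
    {"tx":0,"ty":0,"tz":-0.1,"wx":0,"wy":0,"wz":0},
    {"tx":0,"ty":0,"tz":0,"wx":0,"wy":0,"wz":0},
  ],
)

```text
clock: 31.73
eef_pos: [0.4624, -0.1324, 0.1077]
eef_rot: [0.0, -0.672, 0.741, -0.0]
contact_force: [0.4, 0.3, 0.6]
gripper_width: 0.0494
```

Request:
drive_tool(
  increments=[
    {"tx":0,"ty":0,"tz":-0.1,"wx":0,"wy":0,"wz":0},
    {"tx":0,"ty":0,"tz":0,"wx":0,"wy":0,"wz":0},
  ],
)

```text
clock: 31.9
eef_pos: [0.4626, -0.1325, 0.1077]
eef_rot: [0.0, -0.672, 0.741, -0.0]
contact_force: [-2.4, 0.8, 4.8]
gripper_width: 0.0495
```

Request:
drive_tool(
  increments=[
    {"tx":0,"ty":0,"tz":0,"wx":0,"wy":0,"wz":0},
    {"tx":0,"ty":0,"tz":0,"wx":0,"wy":0,"wz":0},
    {"tx":0,"ty":0,"tz":0,"wx":0,"wy":0,"wz":0},
    {"tx":0,"ty":0,"tz":0,"wx":0,"wy":0,"wz":0},
    {"tx":0,"ty":0,"tz":0,"wx":0,"wy":0,"wz":0},
    {"tx":0,"ty":0,"tz":0,"wx":0,"wy":0,"wz":0},
  ],
  claw=0,
)

```text
clock: 32.4
eef_pos: [0.4621, -0.1323, 0.1062]
eef_rot: [-0.0, -0.672, 0.741, 0.0]
contact_force: [-0.4, -0.7, 0.6]
gripper_width: 0.0853
```

Request:
drive_tool(
  increments=[
    {"tx":0,"ty":0,"tz":1,"wx":0,"wy":0,"wz":0},
    {"tx":0,"ty":0,"tz":2,"wx":0,"wy":0,"wz":0},
    {"tx":0,"ty":0,"tz":3,"wx":0,"wy":0,"wz":0},
    {"tx":0,"ty":0,"tz":3,"wx":0,"wy":0,"wz":0},
    {"tx":0,"ty":0,"tz":3,"wx":0,"wy":0,"wz":0},
    {"tx":0,"ty":0,"tz":3,"wx":0,"wy":0,"wz":0},
    {"tx":0,"ty":0,"tz":3,"wx":0,"wy":0,"wz":0},
    {"tx":0,"ty":0,"tz":3,"wx":0,"wy":0,"wz":0},
    {"tx":0,"ty":-1.3,"tz":1.5,"wx":0,"wy":0,"wz":0},
    {"tx":0,"ty":-2,"tz":0,"wx":0,"wy":0,"wz":0},
    {"tx":0,"ty":-2,"tz":0,"wx":0,"wy":0,"wz":0},
    {"tx":0,"ty":-2,"tz":0,"wx":0,"wy":0,"wz":0},
  ],
)

```text
clock: 33.4
eef_pos: [0.4623, -0.206, 0.333]
eef_rot: [0.0, -0.672, 0.74, -0.001]
contact_force: [-0.4, 0.0, -0.5]
gripper_width: 0.0852
```

Request:
drive_tool(
  increments=[
    {"tx":2,"ty":-1,"tz":0,"wx":0,"wy":0,"wz":0},
    {"tx":2.5,"ty":-1,"tz":0,"wx":0,"wy":0,"wz":0},
    {"tx":2.5,"ty":-1,"tz":0,"wx":0,"wy":0,"wz":0},
    {"tx":2.5,"ty":-1,"tz":0,"wx":0,"wy":0,"wz":0},
    {"tx":2.5,"ty":-1,"tz":0,"wx":0,"wy":0,"wz":0},
    {"tx":2.5,"ty":-1,"tz":0,"wx":0,"wy":0,"wz":0},
    {"tx":2.0,"ty":0,"tz":0,"wx":0,"wy":0,"wz":0},
    {"tx":0,"ty":0,"tz":-1,"wx":0,"wy":0,"wz":0},
    {"tx":0,"ty":0,"tz":-1,"wx":0,"wy":0,"wz":0},
    {"tx":0,"ty":0,"tz":0,"wx":0,"wy":0,"wz":0},
    {"tx":0,"ty":0,"tz":0,"wx":0,"wy":0,"wz":0},
  ],
)

```text
clock: 34.32
eef_pos: [0.6259, -0.2649, 0.3101]
eef_rot: [-0.001, -0.672, 0.741, 0.001]
contact_force: [0.4, -0.7, 0.2]
gripper_width: 0.0856
```

Run:
```python
from h import *
state();p=wrist();save(p,'w17')
p=robot.read_camera('scene');save(p,'sc5')
```

```text
t 34.32 pos [ 0.6259 -0.2649  0.3101] jawang -95.58 zax [-0.002  0.001 -1.   ] F [ 0.4 -0.7  0.2] w 0.0856 j [-0.48  0.15  1.49 -0.    1.5   1.19]
```

View pics/w17.png

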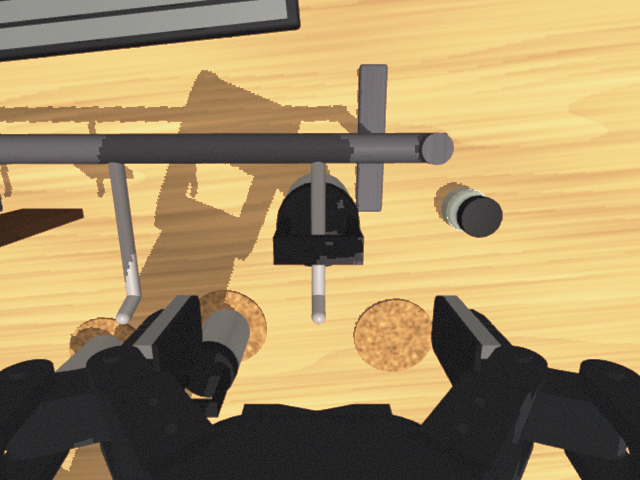

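View pics/sc5.png

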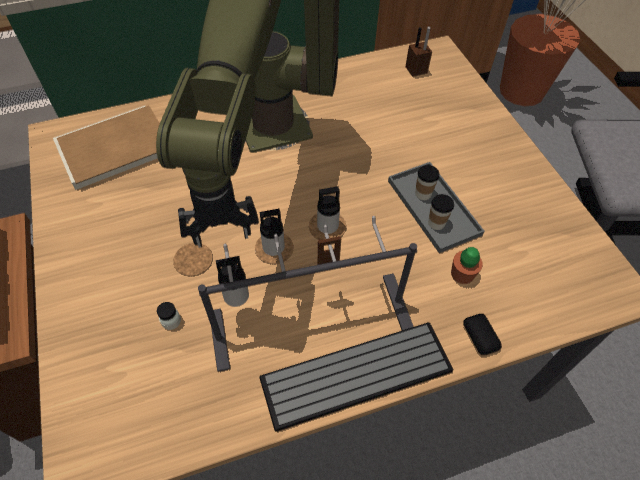

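Two mugs are placed. The third loop is centred at (318,250), the same offset as before. Descending.

Request:
drive_tool(
  increments=[
    {"tx":0.45,"ty":-0.2,"tz":0,"wx":0,"wy":0,"wz":0},
    {"tx":0,"ty":0,"tz":-2,"wx":0,"wy":0,"wz":0},
    {"tx":0,"ty":0,"tz":-2,"wx":0,"wy":0,"wz":0},
    {"tx":0,"ty":0,"tz":-2,"wx":0,"wy":0,"wz":0},
    {"tx":0,"ty":0,"tz":-2,"wx":0,"wy":0,"wz":0},
    {"tx":0,"ty":0,"tz":-1.5,"wx":0,"wy":0,"wz":0},
    {"tx":0,"ty":0,"tz":-0.8,"wx":0,"wy":0,"wz":0},
    {"tx":0,"ty":0,"tz":-0.4,"wx":0,"wy":0,"wz":0},
    {"tx":0,"ty":0,"tz":0,"wx":0,"wy":0,"wz":0},
    {"tx":0,"ty":0,"tz":0,"wx":0,"wy":0,"wz":0},
  ],
)

```text
clock: 35.25
eef_pos: [0.6322, -0.2677, 0.2056]
eef_rot: [0.0, -0.672, 0.741, -0.001]
contact_force: [0.6, 0.9, -0.7]
gripper_width: 0.0856
```

Run:
```python
from h import *
state();p=wrist();save(p,'w18')
```

```text
t 35.25 pos [ 0.6322 -0.2677  0.2056] jawang -95.57 zax [ 0.002 -0.001 -1.   ] F [ 0.6  0.9 -0.7] w 0.0856 j [-0.48  0.22  1.59 -0.    1.33  1.19]
```

View pics/w18.png

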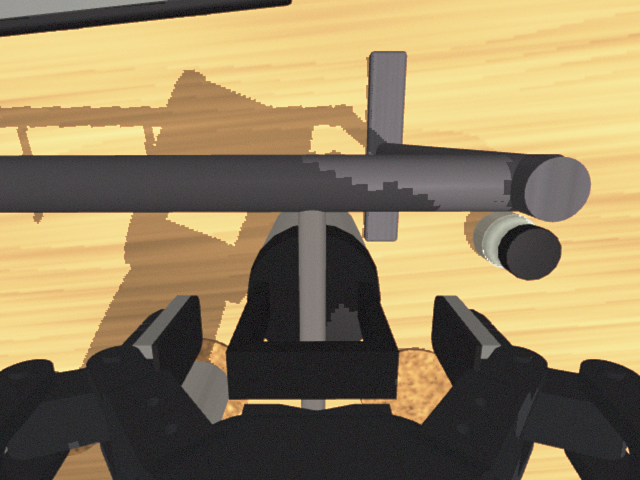

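The loop is about 1 mm off-centre, so I'm correcting that and then closing and lifting.

Request:
drive_tool(
  increments=[
    {"tx":0,"ty":0.1,"tz":-0.3,"wx":0,"wy":0,"wz":0},
    {"tx":0,"ty":0,"tz":0,"wx":0,"wy":0,"wz":0},
    {"tx":0,"ty":0,"tz":0,"wx":0,"wy":0,"wz":0},
    {"tx":0,"ty":0,"tz":0,"wx":0,"wy":0,"wz":0},
    {"tx":0,"ty":0,"tz":0,"wx":0,"wy":0,"wz":0},
    {"tx":0,"ty":0,"tz":0,"wx":0,"wy":0,"wz":0},
    {"tx":0,"ty":0,"tz":0,"wx":0,"wy":0,"wz":0},
    {"tx":0,"ty":0,"tz":0,"wx":0,"wy":0,"wz":0},
    {"tx":0,"ty":0,"tz":0,"wx":0,"wy":0,"wz":0},
  ],
  claw=1,
  grip_force=45,
)

```text
clock: 36.05
eef_pos: [0.6318, -0.2664, 0.2019]
eef_rot: [0.0, -0.672, 0.741, -0.0]
contact_force: [-0.1, 0.5, 2.8]
gripper_width: 0.0494
```

Request:
drive_tool(
  increments=[
    {"tx":0,"ty":0,"tz":0.5,"wx":0,"wy":0,"wz":0},
    {"tx":0,"ty":0,"tz":1.0,"wx":0,"wy":0,"wz":0},
    {"tx":0,"ty":0,"tz":1.0,"wx":0,"wy":0,"wz":0},
    {"tx":0,"ty":0,"tz":0.5,"wx":0,"wy":0,"wz":0},
    {"tx":0,"ty":0,"tz":0,"wx":0,"wy":0,"wz":0},
    {"tx":0,"ty":0,"tz":0,"wx":0,"wy":0,"wz":0},
  ],
)

```text
clock: 36.55
eef_pos: [0.6319, -0.2665, 0.2321]
eef_rot: [0.0, -0.672, 0.741, -0.001]
contact_force: [0.0, -0.3, -3.3]
gripper_width: 0.0498
```

Run:
```python
from h import *
state();p=wrist();save(p,'w19')
```

```text
t 36.55 pos [ 0.6319 -0.2665  0.2321] jawang -95.57 zax [ 0.001 -0.001 -1.   ] F [ 0.  -0.3 -3.3] w 0.0498 j [-0.48  0.2   1.56  0.    1.38  1.19]
```

View pics/w19.png

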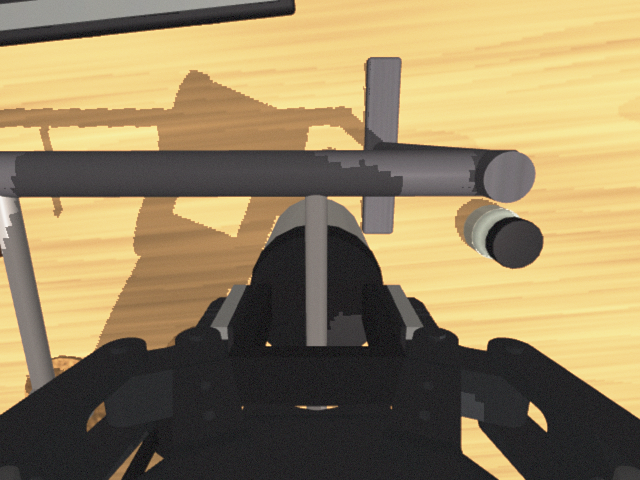

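The rod is mid-loop. Withdrawing, then across to the right coaster.

Request:
drive_tool(
  increments=[
    {"tx":-1.0,"ty":0.1,"tz":0,"wx":0,"wy":0,"wz":0},
    {"tx":-1.5,"ty":0.15,"tz":0,"wx":0,"wy":0,"wz":0},
    {"tx":-2,"ty":0.2,"tz":0,"wx":0,"wy":0,"wz":0},
    {"tx":-2,"ty":0.2,"tz":0,"wx":0,"wy":0,"wz":0},
    {"tx":-2,"ty":0.2,"tz":0,"wx":0,"wy":0,"wz":0},
    {"tx":-2,"ty":0.2,"tz":0,"wx":0,"wy":0,"wz":0},
    {"tx":-2,"ty":-1,"tz":0,"wx":0,"wy":0,"wz":0},
    {"tx":-2,"ty":-2,"tz":0,"wx":0,"wy":0,"wz":0},
    {"tx":-2,"ty":-2,"tz":0,"wx":0,"wy":0,"wz":0},
    {"tx":-2,"ty":-2,"tz":0,"wx":0,"wy":0,"wz":0},
    {"tx":-1.7,"ty":-2,"tz":0,"wx":0,"wy":0,"wz":0},
    {"tx":0,"ty":0,"tz":0,"wx":0,"wy":0,"wz":0},
  ],
)

```text
clock: 37.6
eef_pos: [0.4262, -0.3481, 0.2307]
eef_rot: [-0.001, -0.67, 0.742, 0.0]
contact_force: [0.4, 1.5, -3.3]
gripper_width: 0.0493
```

```bash
python3 wl.py w20
```

```text
t 37.6 pos [ 0.4262 -0.3481  0.2307] jawang -95.8 zax [-0.002 -0.001 -1.   ] F [ 0.4  1.5 -3.3] w 0.0493 j [-0.78 -0.1   1.87 -0.    1.37  0.89]
cup0 0.37 [316. 302. 175. 210.] [ 0.3651 -0.341   0.095 ]
coaster0 0.82 [ 93. 188. 104. 109.] [ 0.4637 -0.1358  0.003 ]
coaster0 0.63 [315. 191. 108.  82.] [ 0.4397 -0.3478  0.003 ]
```

View pics/w20.png

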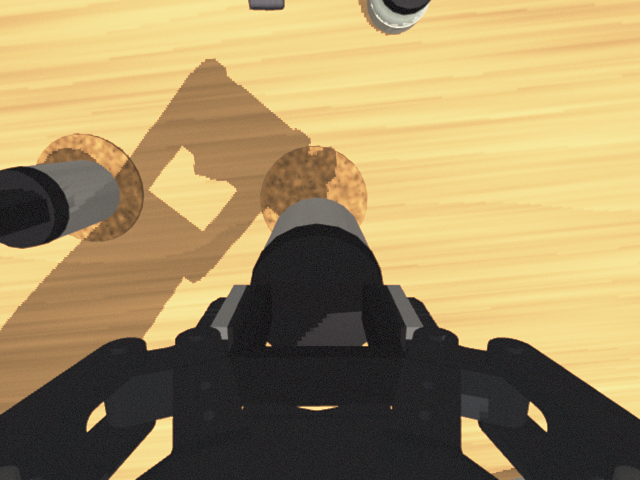

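Over the right coaster (314,200). Lowering.

Request:
drive_tool(
  increments=[
    {"tx":0.2,"ty":0.1,"tz":-1.5,"wx":0,"wy":0,"wz":0},
    {"tx":0,"ty":0,"tz":-2,"wx":0,"wy":0,"wz":0},
    {"tx":0,"ty":0,"tz":-2,"wx":0,"wy":0,"wz":0},
    {"tx":0,"ty":0,"tz":-2,"wx":0,"wy":0,"wz":0},
    {"tx":0,"ty":0,"tz":-2,"wx":0,"wy":0,"wz":0},
    {"tx":0,"ty":0,"tz":-1.2,"wx":0,"wy":0,"wz":0},
    {"tx":0,"ty":0,"tz":-0.7,"wx":0,"wy":0,"wz":0},
    {"tx":0,"ty":0,"tz":-0.4,"wx":0,"wy":0,"wz":0},
    {"tx":0,"ty":0,"tz":-0.2,"wx":0,"wy":0,"wz":0},
    {"tx":0,"ty":0,"tz":0,"wx":0,"wy":0,"wz":0},
    {"tx":0,"ty":0,"tz":0,"wx":0,"wy":0,"wz":0},
  ],
)

```text
clock: 38.67
eef_pos: [0.4323, -0.3453, 0.1125]
eef_rot: [0.0, -0.672, 0.741, -0.001]
contact_force: [-0.6, 0.5, -3.3]
gripper_width: 0.0493
```

Request:
drive_tool(
  increments=[
    {"tx":0,"ty":0,"tz":-0.15,"wx":0,"wy":0,"wz":0},
    {"tx":0,"ty":0,"tz":-0.1,"wx":0,"wy":0,"wz":0},
    {"tx":0,"ty":0,"tz":0,"wx":0,"wy":0,"wz":0},
  ],
)

```text
clock: 38.92
eef_pos: [0.4317, -0.345, 0.1091]
eef_rot: [0.0, -0.672, 0.741, -0.0]
contact_force: [-0.7, -0.6, -2.7]
gripper_width: 0.0492
```

Request:
drive_tool(
  increments=[
    {"tx":0,"ty":0,"tz":-0.15,"wx":0,"wy":0,"wz":0},
    {"tx":0,"ty":0,"tz":-0.1,"wx":0,"wy":0,"wz":0},
    {"tx":0,"ty":0,"tz":0,"wx":0,"wy":0,"wz":0},
    {"tx":0,"ty":0,"tz":0,"wx":0,"wy":0,"wz":0},
  ],
)

```text
clock: 39.25
eef_pos: [0.4319, -0.3451, 0.107]
eef_rot: [-0.0, -0.672, 0.741, -0.0]
contact_force: [-1.4, 0.9, 1.9]
gripper_width: 0.0495
```

Contact reached. Releasing, then retreating up and clear.

Request:
drive_tool(
  increments=[
    {"tx":0,"ty":0,"tz":0,"wx":0,"wy":0,"wz":0},
    {"tx":0,"ty":0,"tz":0,"wx":0,"wy":0,"wz":0},
    {"tx":0,"ty":0,"tz":0,"wx":0,"wy":0,"wz":0},
    {"tx":0,"ty":0,"tz":0,"wx":0,"wy":0,"wz":0},
    {"tx":0,"ty":0,"tz":0,"wx":0,"wy":0,"wz":0},
    {"tx":0,"ty":0,"tz":0,"wx":0,"wy":0,"wz":0},
  ],
  claw=0,
)

```text
clock: 39.75
eef_pos: [0.4317, -0.3448, 0.1063]
eef_rot: [0.0, -0.672, 0.741, -0.0]
contact_force: [0.1, -0.4, 0.2]
gripper_width: 0.0851
```

Request:
drive_tool(
  increments=[
    {"tx":0,"ty":0,"tz":1,"wx":0,"wy":0,"wz":0},
    {"tx":0,"ty":0,"tz":2,"wx":0,"wy":0,"wz":0},
    {"tx":0,"ty":0,"tz":3,"wx":0,"wy":0,"wz":0},
    {"tx":0,"ty":0,"tz":3,"wx":0,"wy":0,"wz":0},
    {"tx":0,"ty":0,"tz":3,"wx":0,"wy":0,"wz":0},
    {"tx":0,"ty":0,"tz":3,"wx":0,"wy":0,"wz":0},
    {"tx":0,"ty":0,"tz":3,"wx":0,"wy":0,"wz":0},
    {"tx":-2,"ty":-3,"tz":0,"wx":0,"wy":0,"wz":0},
    {"tx":-2,"ty":-3,"tz":0,"wx":0,"wy":0,"wz":0},
    {"tx":-2,"ty":-3,"tz":0,"wx":0,"wy":0,"wz":0},
    {"tx":-2,"ty":-3,"tz":0,"wx":0,"wy":0,"wz":0},
    {"tx":-2,"ty":-3,"tz":0,"wx":0,"wy":0,"wz":0},
  ],
)

```text
clock: 40.75
eef_pos: [0.3306, -0.496, 0.2875]
eef_rot: [-0.0, -0.672, 0.741, -0.001]
contact_force: [0.6, 0.0, -0.2]
gripper_width: 0.0853
```

Request:
drive_tool(
  increments=[
    {"tx":-2,"ty":-2,"tz":0,"wx":0,"wy":0,"wz":0},
    {"tx":-2,"ty":-2,"tz":0,"wx":0,"wy":0,"wz":0},
    {"tx":-2,"ty":-2,"tz":0,"wx":0,"wy":0,"wz":0},
    {"tx":0,"ty":-2,"tz":0,"wx":0,"wy":0,"wz":0},
    {"tx":0,"ty":0,"tz":0,"wx":0,"wy":0,"wz":0},
  ],
)

```text
clock: 41.17
eef_pos: [0.27, -0.5775, 0.2868]
eef_rot: [-0.0, -0.671, 0.742, -0.001]
contact_force: [-0.4, 0.3, -0.2]
gripper_width: 0.0855
```

Run:
```python
from h import *
state()
p=robot.read_camera('scene');save(p,'sc6')
p=robot.read_camera('top');save(p,'top6')
for t,z in [('cup0',.09),('mug0',.155),('coaster0',.003)]:
  for d in robot.find_in(p,t):
    b=np.array(d['box'])*[640,480,640,480]; print(t,round(d['confidence'],2),b.round(),back(p,b[:2],z).round(3))
im=p['image'];cv2.imwrite('pics/topz6.png',cv2.resize(im[160:370,100:480],None,fx=2,fy=2,interpolation=2)[:,:,::-1])
```

```text
t 41.17 pos [ 0.27   -0.5775  0.2868] jawang -95.76 zax [-0.    -0.001 -1.   ] F [-0.4  0.3 -0.2] w 0.0855 j [-1.22  0.07  1.62 -0.    1.45  0.45]
cup0 0.8 [142. 316.  33.  24.] [0.417 0.32  0.09 ]
cup0 0.77 [150. 265.  33.  21.] [0.53  0.306 0.09 ]
cup0 0.27 [146. 295.  68. 123.] [0.464 0.312 0.09 ]
mug0 0.87 [273. 306.  28.  26.] [0.436 0.02  0.155]
mug0 0.83 [437. 309.  39.  27.] [ 0.425 -0.33   0.155]
mug0 0.68 [342. 294.  27.  27.] [ 0.46  -0.127  0.155]
coaster0 0.93 [275. 306.  41.  45.] [0.436 0.027 0.003]
coaster0 0.68 [426. 306.  41.  44.] [ 0.433 -0.34   0.003]
coaster0 0.61 [340. 293.  42.  41.] [ 0.465 -0.13   0.003]
```

View pics/topz6.png

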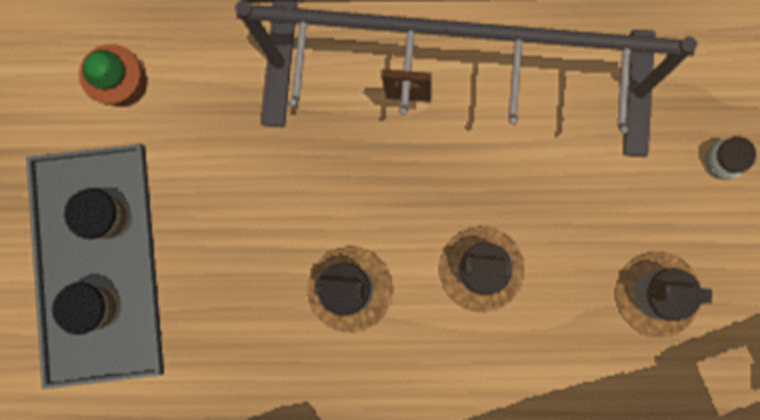

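View pics/sc6.png

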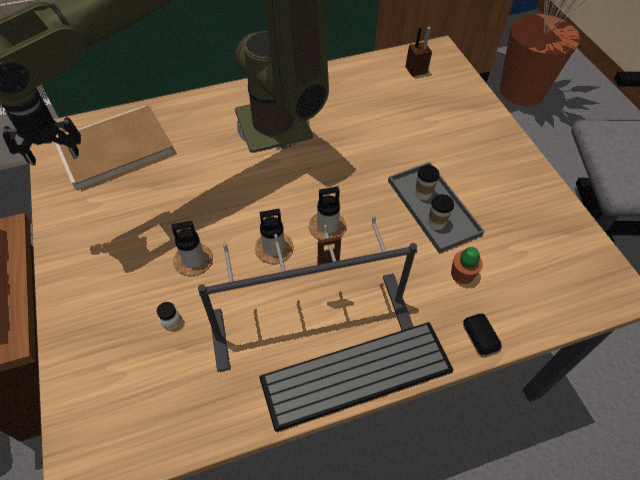

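Everything is in place: cups upright in the tray at top-crop (92,213) and (80,307), mugs centred on the coasters, and the fob, cactus and ink unchanged. Handing in.

```bash
python3 -c "
from h import *
print(robot.job_done()); state()"
```

```text
the job is handed in; nothing more can be done
None
the job is handed in; nothing more can be done
```

The desk is ready and the job was handed in at about 41 s, well under the 208 s limit. Only two cups were present this time, since the middle coaster was empty. I stood both upright in the grey tray, then lifted the three mugs off their hooks one at a time and set one on each coaster.

- **Placement:** the last top and scene pictures show both cups inside the tray and each mug standing on its own coaster. By the release positions, each mug is within about 5 mm of its coaster's centre.
- **Left alone:** the fob is still on its hook, and the cactus and ink jar look unmoved.
- **Forces:** no reading taken at the end of a move went above about 11 N.
- **What changed or disagreed:** the far cup in the tray shifted about 2 cm on its own partway through. It stayed upright and inside, so I left it. The wrist and top cameras differed by 2–5 mm in places, mostly on hook tips and coaster centres.

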